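Open the stamp safe by its code and bring out the hand stamp

TASK

Get the registered-mail stamp out of its safe: on the sloping keypad press the blue key, then the yellow, then the green, each fully in and one at a time, never the red one. Then, keeping the orange release tab pressed down, slide the safe's cover fully open and leave it open; lift out the hand stamp and leave it standing upright in the middle of the blue mat. Do not disturb the other things on the counter.

Things in the scene. Friction and masses are not known exactly. Their poses are not given: they have to be found in the camera images.
- console: grey keypad console, fixed, 150 deep (its x) x 252 wide (its y) mm. Origin under its middle on the table, x points away from the operator. A horizontal dark lamp bar spans it over the keys, 200 to 212 mm above the table, x = 0 to 24 mm in the console's frame, on posts at y = +-122 mm (8 mm thick, x = 0 to 30 mm): it leaves no room for a gripper held vertically over a key
- keypad_mid (a point): middle of the console's sloping keypad face, 85 mm above the table. The face slopes 35 degrees from level, low edge towards the operator; its normal is (-0.574, 0, 0.819) in the console's frame. The keys are open to the front: press with the tool leaning along this normal. Four keys in one row along the console's y, 54 mm pitch, in any order
- blue_top (a point): centre of the top face of the blue key, 44 x 42 mm; the point's z axis is the outward normal of the face (35 degrees from vertical, leaning to the console's -x). It is 20 mm proud of the keypad face when up
- key_blue (a joint): travel of the blue key in m, along its normal: 0 up, 0.008 fully in; a spring returns it (1 N at the start, 4.5 N fully in). It counts as pressed beyond 0.0055
- yellow_top (a point): centre of the top face of the yellow key, 44 x 42 mm; the point's z axis is the outward normal of the face (35 degrees from vertical, leaning to the console's -x). It is 20 mm proud of the keypad face when up
- key_yellow (a joint): travel of the yellow key in m, along its normal: 0 up, 0.008 fully in; a spring returns it (1 N at the start, 4.5 N fully in). It counts as pressed beyond 0.0055
- green_top (a point): centre of the top face of the green key, 44 x 42 mm; the point's z axis is the outward normal of the face (35 degrees from vertical, leaning to the console's -x). It is 20 mm proud of the keypad face when up
- key_green (a joint): travel of the green key in m, along its normal: 0 up, 0.008 fully in; a spring returns it (1 N at the start, 4.5 N fully in). It counts as pressed beyond 0.0055
- red_top (a point): centre of the top face of the red key, 44 x 42 mm; the point's z axis is the outward normal of the face (35 degrees from vertical, leaning to the console's -x). It is 20 mm proud of the keypad face when up
- key_red (a joint): travel of the red key in m, along its normal: 0 up, 0.008 fully in; a spring returns it (1 N at the start, 4.5 N fully in). It counts as pressed beyond 0.0055
- safe: green metal safe, fixed, 250 long (its x, away from the operator) x 156 wide (y) mm. Origin under its middle on the table. An aluminium cover, 132 x 136 x 6 mm, upper face 92 mm high, slides along the safe's +x over a closed lock block, between side rails at y = +-74 mm, 96 mm high. Fully open, the cover's front edge stands at x = -10 mm
- compartment (a point): a point on the floor of the safe's compartment, under the cover, 8 mm above the table, 60 mm to the safe's -x of its origin. The compartment reaches from x = -115 to +5 mm and y = -60 to +60 mm in the safe's frame; its walls, 10 mm thick, are 83 mm high
- cover (a joint): how far the cover has slid to the safe's +x, in m: 0 shut, 0.115 fully open; it slides with about 1.5 N of friction and stays where it is left
- tab_top (a point): centre of the upper face of the orange release tab on the cover, 34 (along the slide) x 60 mm, 100 mm above the table when up; moves with cover and tab. A black rib, 80 mm wide, 8 mm thick, top 112 mm above the table, stands across the cover, its near face 19 mm beyond the tab's centre towards the safe's +x: a fingertip on the tab pushes the cover by this rib
- tab (a joint): how far the tab is pressed down, in m: 0 up, 0.006 fully down; spring 1 N at first, 3.6 N fully down. It holds the latch open only while it is pressed more than 0.002
- stamp_center (a point): centre, 36 mm above the foot, of the hand stamp standing upright in the compartment, hidden by the cover: wooden base 62 (x) x 40 (y) x 20 mm; on it an upright red handle block 36 (x) x 28 (y) mm, 20 to 72 mm above the foot; mass about 0.12 kg. Its z axis is up
- mat: blue felt mat, fixed, 130 (x) x 100 (y) x 4 mm; origin at the centre of its underside on the table
- tape: a yellow ring of tape lying flat, 80 mm across, 25 mm high; loose bystander, origin at the centre of its underside
- inkpad: a flat steel ink-pad tin 80 x 110 x 19 mm; loose bystander, origin at the centre of its underside
- mug: a blue mug, 80 mm across and 90 mm high; loose bystander, origin at the centre of its underside
- glue: a white bottle with an orange cap, 50 mm across and 130 mm high; loose bystander, origin at the centre of its underside
- ruler: a wooden ruler 200 x 30 x 6 mm lying flat beside the safe; loose bystander, origin at the centre of its underside
- weight: a brass letter weight 60 mm across and 58 mm high; loose bystander, origin at the centre of its underside
Things that resemble listed ones, but are neither listed nor needed, are in the scene too. What is meant by the mat is not brown, and is the smaller of those in its own colour.

How it is judged:
By the outcome, as a careful person would: the job done as asked, in the order asked, and still so for the second after the job is handed in, with the robot touching nothing.
It also fails if it takes over 72 s, if anything falls off the work surface, if the arm or the gripper's body presses on something with over 40 N, if the wrist force passes 120 N, or if a joint passes its speed limit or range.

ROBOT

A 6-joint arm with a two-finger parallel gripper is mounted at the origin on the work surface. World frame = base frame: x ahead of the robot, y to its left, z up, the work surface at z = 0. Lengths are in m, angles in rad, forces in N, time in s.
With the tool pointing down it reaches from about 0.375 to 0.9 m from the base axis. Payload 3.1 kg.
Tool frame: the origin (TCP) lies midway between the tips of the shut fingers; the grasp point (between the pads) lies 19 mm behind it; z points along the fingers, y is the direction in which the jaws open and shut (so a half turn about z gives the same grasp; the last joint's range is limited). The gripper opens to 85 mm and grips with 20 to 120 N. Pads are 22 mm wide; open, the fingers measure 114 mm over their backs; the gripper's body (76 mm by 85 mm) begins 54 mm behind the grasp point. The pads swing forward as they close: fully open they stand 13 mm farther back than shut.
Start: joints at [1.161, 0.527, 1.433, -0, 1.181, -0.178], TCP at [0.143, 0.608, 0.231] pointing down, gripper open.
Joint ranges: [-3.08, 3.08], [-0.75, 2.2], [0.22, 2.44], [-1.43, 4.57], [0, 2.65], [-2.85, 2.85]. Speed limits (rad/s): [2.79, 2.79, 3.14, 3.14, 3.14, 3.14].

INTERFACE

Orientations are given as a unit quaternion [x, y, z, w].
In Python, from station import manip gives the robot as it stands. The module is installed in compiled form; this text tells all that it offers.
- The arm moves only by the tool drive_tool, never from a script. Its argument "deltas" is one flat list of numbers, 4 for each row, row after row: the shift along the tool's x, y, z in cm, then the turn about the tool's z in degrees. A call has 1 to 12 rows; each row is the pose to reach, as a shift and turn from the pose measured when the call began, along the tool's axes at that moment; what a row does not reach only later rows make up. A row lasts 1/10 s, in which the tool goes at most 50 mm and 8.59 degrees, less where a joint would pass 70% of its speed; a pose out of reach is approached as far as the arm can. A call with a gripper value outside its range is refused whole. "hand" is the finger opening in cm, from 0 to 8.54, set as the call begins (left out, the last holds). The fingers move at their own pace and stop on an object; "squeeze" is the grip in N (left out, the last holds). Time passes only in rows, so rows that repeat a pose let the fingers close. It gives the time, the measured TCP pose, the force and the opening at its end, in the units of the state.
- manip.sense(): the state, without advancing time (a new reading comes with each control period).
- manip.snapshot(name): name is "side" or "top" or "wrist"; returns a dict with "frame" (400x640x3 uint8, red, green, blue), "depth" (400x640 float32, m along the optical axis (not along the pixel's ray), 0 where there is no reading), "fx", "fy", "cx", "cy" (pixels), "R" (3x3) and "t" (3): a world point X has camera coordinates R X + t. Camera axes: x right, y down, z forward; pixel columns grow to the right and rows downward; lengths in m; the calibration is good to about 2 mm. A picture is of the moment at which its call begins.
- manip.sign_off(): hands the job in, once; it reports no verdict.
The state is a dict: "t": time; "q": joint angles; "qd": joint speeds; "tau": joint torques, N m; "tcp_pos": TCP position; "tool_rot": TCP orientation; "force": force on the tool from outside, world axes, zero at the start; "ft_torque": the same for the moment, N m; "finger_gap": opening from 0.0 (shut) to 1.0 (fully open).
Only numpy, scipy, OpenCV 4.12 (cv2) and the standard library are available. Lean on these libraries where they do the work, as an engineer would, in place of code of your own. Each camera call takes 0.05 s, during which the arm holds its last target.

## Working session

There is one attempt and no reset: what is moved stays moved. The work goes in short steps, Python scripts to look and compute and a tool call to move; the robot and the scene stay as the last step left them, time stands still between calls to the robot, and variables do not carry over. Pictures are saved under pics/ and viewed, and the job is handed in when it is done.

Besides the shell and the picture viewer there is one more tool, called as name(argument=value, ...) on one line, values as JSON. drive_tool: Moves the arm, as the interface text tells. Its arguments: {"type":"object","properties":{"deltas":{"type":"array"},"hand":{"type":"number"},"squeeze":{"type":"number"}},"required":["deltas"]}

```bash
mkdir -p pics; cat > h.py <<'E'
import numpy as np, cv2
from station import manip
def snap(n,f):
    s=manip.snapshot(n); np.savez('pics/'+f+'.npz',**{k:np.array(v) for k,v in s.items()})
    cv2.imwrite('pics/'+f+'.png',cv2.cvtColor(s['frame'],cv2.COLOR_RGB2BGR)); return s
def load(f): return dict(np.load('pics/'+f+'.npz'))
def px(s,u,v,r=1):
    d=s['depth'][v-r:v+r+1,u-r:u+r+1]; d=np.median(d[d>0])
    c=np.array([(u-s['cx'])/s['fx']*d,(v-s['cy'])/s['fy']*d,d]); return s['R'].T@(c-s['t'])
def ray(s,u,v,z):
    o=-s['R'].T@s['t']; d=s['R'].T@np.array([(u-s['cx'])/s['fx'],(v-s['cy'])/s['fy'],1]); return o+d*(z-o[2])/d[2]
def crop(f,x0,y0,x1,y1,k,o):
    i=cv2.imread('pics/'+f+'.png')[y0:y1,x0:x1]; cv2.imwrite('pics/'+o+'.png',cv2.resize(i,None,fx=k,fy=k,interpolation=cv2.INTER_CUBIC))
E
python3 - <<'E'
from h import *
for n in ['top','side','wrist']:
    s=snap(n,n+'0'); print(n,s['fx'],s['t'],s['R'].round(3).tolist())
print(manip.sense())
E
```

```text
top 396.32916270935215 [-0.01467987  0.45508791  1.23301554] [[-0.015, -1.0, -0.007], [-0.991, 0.016, -0.132], [0.132, 0.005, -0.991]]
side 446.47669660905837 [0.44649697 0.10911496 1.46266842] [[-0.992, -0.125, 0.006], [-0.08, 0.594, -0.8], [0.097, -0.794, -0.6]]
wrist 277.9520237860613 [-0.62445228 -0.03327147  0.37905912] [[0.229, 0.973, -0.002], [0.94, -0.22, 0.262], [0.255, -0.062, -0.965]]
{'t': 0.15, 'q': array([ 1.16148217e+00,  5.28265213e-01,  1.43361889e+00, -2.15050048e-05,
        1.18137747e+00, -1.78504698e-01]), 'qd': array([-0.00026913, -0.00272798, -0.0058284 ,  0.00034074, -0.00059486,
       -0.00221858]), 'tau': array([ 9.39627062e-04, -4.42745411e+01, -1.78276598e+01, -2.61214072e-04,
        5.61328197e-03,  3.48329408e-06]), 'tcp_pos': array([0.14273683, 0.60791966, 0.2305472 ]), 'tool_rot': array([ 1.15144633e-01,  9.93348387e-01, -8.01557797e-04, -2.32222213e-04]), 'force': array([-0.63228878,  0.341946  ,  0.52147271]), 'ft_torque': array([ 0.02965256, -0.01068681,  0.02545268]), 'finger_gap': 0.9941270172363762}
```

View pics/top0.png

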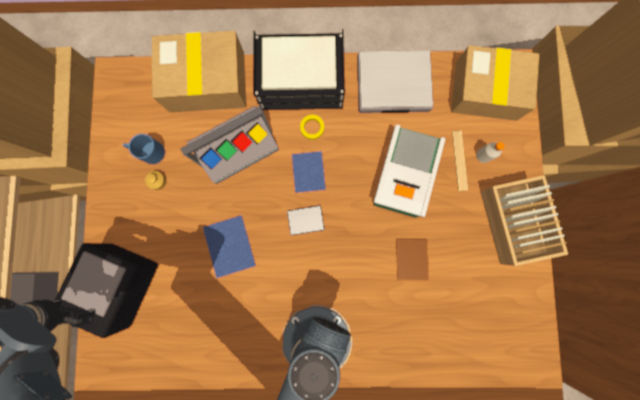

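View pics/side0.png

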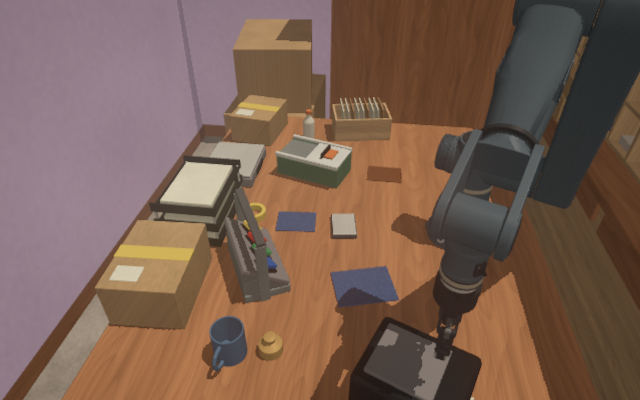

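View pics/wrist0.png

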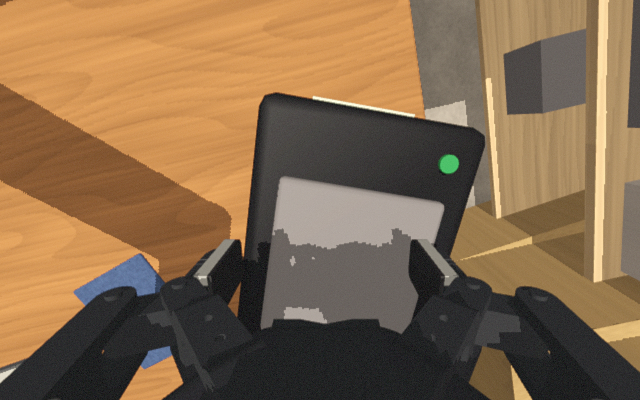

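The top view shows these pixel positions:

| Item | Pixel (top view) |
|---|---|
| Blue key | (211,157) |
| Green key | (227,150) |
| Red key | (242,141) |
| Yellow key | (258,132) |
| Safe | (409,170) |
| Orange tab | (404,190) |
| Small blue mat | (309,172) |

The larger blue mat at (230,245) is a decoy. Next I'll take enlarged crops to measure from.

```bash
python3 - <<'E'
from h import *
crop('top0',170,90,350,210,4.4,'c1'); crop('top0',360,110,480,230,5,'c2')
s=load('top0')
for n,(u,v) in dict(blue=(211,157),green=(227,150),red=(242,141),yel=(258,132),tab=(404,191),coverL=(390,196),mat=(309,172),weight=(155,179),mug=(146,149),printer=(108,280)).items(): print(n,px(s,u,v).round(4))
w=load('wrist0'); q=manip.sense()
from scipy.spatial.transform import Rotation as Ro
R=Ro.from_quat(q['tool_rot']).as_matrix(); print(R.round(3)); c=-w['R'].T@w['t']; print('cam in tool',R.T@(c-q['tcp_pos']), 'axis',R.T@w['R'].T@[0,0,1])
E
```

```text
blue [0.5636 0.3088 0.1037]
green [0.5852 0.2611 0.1011]
red [0.6119 0.2149 0.1042]
yel [0.6394 0.1661 0.1043]
tab [ 0.4501 -0.2733  0.1022]
coverL [ 0.4369 -0.2326  0.0919]
mat [0.5313 0.0144 0.0042]
weight [0.5077 0.4994 0.0512]
mug [0.6171 0.553  0.0052]
printer [0.2058 0.5672 0.1703]
[[-0.973  0.229 -0.001]
 [ 0.229  0.973 -0.002]
 [ 0.    -0.002 -1.   ]]
cam in tool [ 0.06723119  0.00052274 -0.14268651] axis [-2.62572802e-01 -3.68404600e-04  9.64912114e-01]
```

View pics/c1.png

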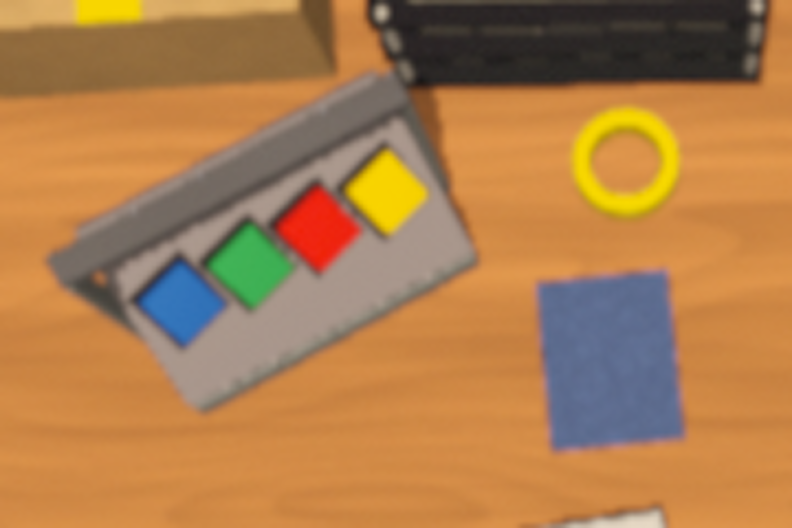

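View pics/c2.png

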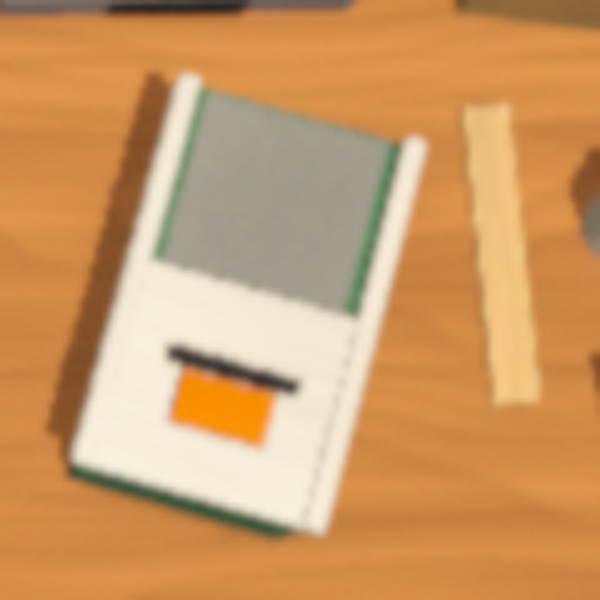

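```bash
python3 - <<'E'
from h import *
s=load('top0')
hsv=cv2.cvtColor(s['frame'],cv2.COLOR_RGB2HSV)
vv,uu=np.mgrid[:400,:640]
def pts(m):
    v,u=np.nonzero(m); d=s['depth'][v,u]; c=np.stack([(u-s['cx'])/s['fx']*d,(v-s['cy'])/s['fy']*d,d],1); return (c-s['t'])@s['R']
def seg(lo,hi,box):
    m=cv2.inRange(hsv,lo,hi)>0; x0,y0,x1,y1=box; b=np.zeros_like(m); b[y0:y1,x0:x1]=1; return m&b
kb=(195,120,275,172)
K={}
for n,lo,hi,bx in [('blue',(100,150,60),(125,255,255),kb),('green',(45,100,60),(85,255,255),kb),('red',(0,180,60),(8,255,255),kb),('yellow',(22,150,60),(32,255,255),kb),('tab',(8,230,150),(20,255,255),(390,180,420,202)),('mat',(100,80,30),(125,255,255),(285,145,335,200)),('bigmat',(100,80,30),(125,255,255),(195,210,265,285))]:
    m=seg(lo,hi,bx); P=pts(m); c=P.mean(0); K[n]=c
    r=cv2.minAreaRect((P[:,:2]*1000).astype(np.float32))
    print(n,m.sum(),c.round(4),'rect',np.round(r[0],1),np.round(r[1],1),round(r[2],1))
b=np.stack([K[k] for k in ('blue','green','red','yellow')]); print('steps',np.diff(b,axis=0).round(4))
d=b[0]-b[3]; print('yaw',np.degrees(np.arctan2(-d[0],d[1])), b.mean(0))
# safe edges
for n,(u,v),z in [('FL',(374.5,203.5),.092),('FR',(424.5,216),.092),('railBL',(396.5,125),.096),('railBR',(445,137.5),.096),('railFL',(374,202),.096),('railFR',(425,216),.096)]: print(n,ray(s,u,v,z).round(4))
E
```

```text
blue 184 [0.5605 0.3109 0.1027] rect [561.  310.8] [39.  41.1] 47.3
green 207 [0.5843 0.2621 0.1075] rect [445.  126.1] [438.4  41.3] 44.3
red 201 [0.6114 0.2166 0.1021] rect [613.6 217.8] [43.5 40.8] 45.2
yellow 219 [0.6367 0.1684 0.1012] rect [638.3 169.7] [44.9 43. ] 47.0
tab 136 [ 0.4489 -0.2715  0.1099] rect [ 385.4 -155.3] [ 47.9 317.1] 28.6
mat 956 [0.5323 0.0177 0.0072] rect [439.5   9.8] [307.   88.8] 4.8
bigmat 1873 [0.2945 0.2735 0.008 ] rect [323.2 163.6] [161.1 353.3] 14.3
steps [[ 0.0239 -0.0489  0.0048]
 [ 0.0271 -0.0455 -0.0054]
 [ 0.0253 -0.0482 -0.001 ]]
yaw 28.13645989193386 [0.59823926 0.23949177 0.10337331]
FL [ 0.4149 -0.185   0.092 ]
FR [ 0.3748 -0.3337  0.092 ]
railBL [ 0.6569 -0.2603  0.096 ]
railBR [ 0.6148 -0.4074  0.096 ]
railFL [ 0.419  -0.1831  0.096 ]
railFR [ 0.3745 -0.3341  0.096 ]
```

```bash
cat >> h.py <<'E'
from scipy.spatial.transform import Rotation as Ro
def go(x,y,z,yang=None):
    q=manip.sense(); R=Ro.from_quat(q['tool_rot']).as_matrix()
    d=R.T@(np.array([x,y,z])-q['tcp_pos'])*100
    a=np.degrees(np.arctan2(R[1,1],R[0,1])); t=0 if yang is None else -((yang-a+180)%360-180)
    print('tcp',q['tcp_pos'].round(4),'yang',a.round(1),'delta cm',d.round(2),'turn',round(t,1),'F',q['force'].round(1),'t',round(q['t'],2),'tilt',R[:,2].round(4))
E
python3 - <<'E'
from h import *
go(.5133,.2859,.2,28.1)
E
```

```text
tcp [0.1427 0.6079 0.2305] yang 76.8 delta cm [-43.44 -22.87   3.08] turn 48.7 F [-0.6  0.3  0.5] t 0.15 tilt [-6.0e-04 -1.5e-03 -1.0e+00]
```

drive_tool(deltas=[-4.3, -2.3, 0, 4.9, -8.7, -4.6, 0, 9.7, -13, -6.9, 0.5, 14.6, -17.4, -9.1, 1, 19.5, -21.7, -11.4, 1.5, 24.4, -26, -13.7, 2, 29.2, -30.4, -16, 2.5, 34, -34.8, -18.3, 3, 39, -39, -20.6, 3, 43.8, -43.4, -22.9, 3, 48.7, -43.4, -22.9, 3, 48.7, -43.4, -22.9, 3, 48.7], hand=8.5)

```text
t: 1.35
tcp_pos: [0.5134, 0.2845, 0.2003]
tool_rot: [0.516, 0.857, -0.001, -0.0]
force: [-0.8, 0.6, -1.0]
finger_gap: 0.993
```

```bash
python3 - <<'E'
from h import *
snap('wrist','w1'); snap('side','s1'); crop('s1',150,150,450,350,2.6,'s1c')
go(.5133,.2859,.12,28.1)
E
```

```text
tcp [0.5116 0.286  0.2004] yang 28.1 delta cm [-0.09  0.17  8.04] turn 0.0 F [0.5 0.9 0.2] t 1.45 tilt [-0.0025 -0.0017 -1.    ]
```

View pics/w1.png

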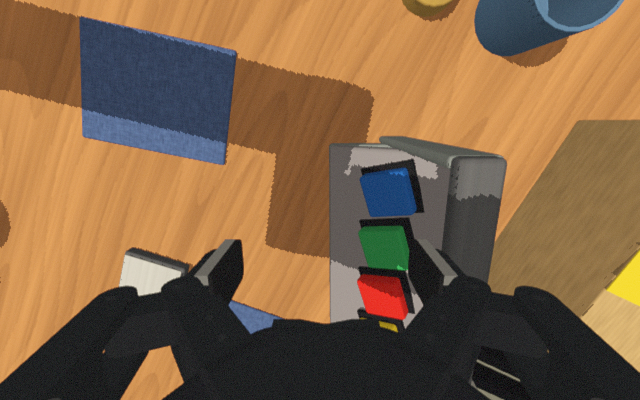

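View pics/s1c.png

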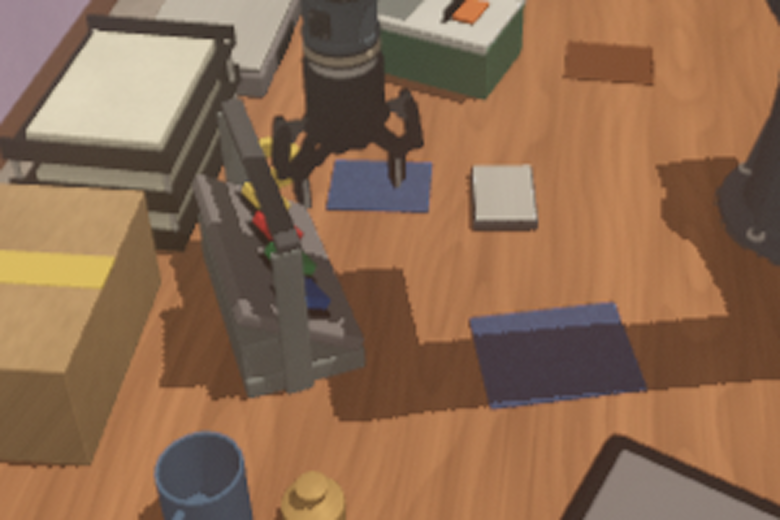

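```bash
python3 - <<'E'
from h import *
s=load('w1')
hsv=cv2.cvtColor(s['frame'],cv2.COLOR_RGB2HSV)
for n,u,v in [('blue',390,192),('green',384,247),('red',384,297)]: print(n,px(s,u,v,3).round(4),ray(s,u,v,.1014).round(4))
# depth at tip pixels
q=manip.sense(); R=Ro.from_quat(q['tool_rot']).as_matrix()
for u,v in [(418,243),(425,250),(432,262),(445,275),(235,243),(225,255)]:
    p=px(s,u,v,0); print(u,v,(R.T@(p-q['tcp_pos'])*1000).round(1))
def proj(P): c=s['R']@P+s['t']; return (s['fx']*c[0]/c[2]+s['cx'],s['fy']*c[1]/c[2]+s['cy'])
for y in (42,50,57): print(y,proj(q['tcp_pos']+R@np.array([0,y/1000,-.013])))
crop('w1',340,130,500,330,3,'w1c')
E
```

```text
blue [0.5601 0.317  0.1051] [0.5613 0.3166 0.1014]
green [0.5834 0.2687 0.1038] [0.5844 0.268  0.1014]
red [0.6102 0.2234 0.1057] [0.6126 0.2212 0.1014]
418 243 [ 10.   44.  -22.9]
425 250 [  9.6  45.  -29.4]
432 262 [  9.7  44.  -40.5]
445 275 [  9.7  45.2 -50.4]
235 243 [ 10.2 -41.7 -22.8]
225 255 [ 10.1 -42.3 -34.6]
42 (np.float64(406.2532286093177), np.float64(252.75803406989374))
50 (np.float64(421.8846740379784), np.float64(252.70548836634964))
57 (np.float64(435.5628068548806), np.float64(252.65950879809319))
```

View pics/w1c.png

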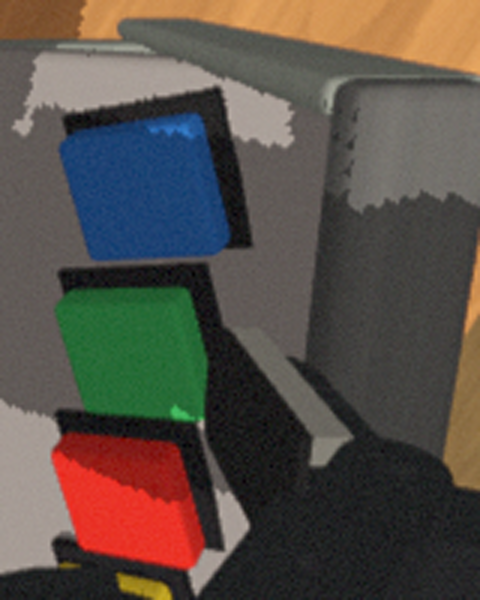

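```bash
python3 - <<'E'
from h import *
go(.5017,.2819,.106,28.1)
E
```

```text
tcp [0.5116 0.286  0.2004] yang 28.1 delta cm [ 0.11 -1.04  9.44] turn 0.0 F [0.5 0.9 0.2] t 1.45 tilt [-0.0025 -0.0017 -1.    ]
```

drive_tool(deltas=[0.1, -1, 2.5, 0, 0.1, -1, 5, 0, 0.1, -1, 7.5, 0, 0.1, -1, 9.4, 0, 0.1, -1, 9.4, 0, 0.1, -1, 9.4, 0])

```text
t: 2.05
tcp_pos: [0.5011, 0.2831, 0.1066]
tool_rot: [0.513, 0.858, -0.002, -0.001]
force: [0.1, -0.1, 0.7]
finger_gap: 1.001
```

```bash
python3 - <<'E'
from h import *
go(.5017,.2819,.106,28.1)
snap('wrist','w2'); snap('side','s2'); crop('s2',180,150,380,310,4,'s2c'); crop('w2',250,80,560,330,2.5,'w2c')
go(.5017,.2819,.106,28.1)
E
```

```text
tcp [0.5011 0.2831 0.1066] yang 28.3 delta cm [-0.14 -0.    0.06] turn 0.2 F [ 0.1 -0.1  0.7] t 2.05 tilt [-0.0031 -0.0018 -1.    ]
tcp [0.5024 0.283  0.1076] yang 28.2 delta cm [-0.07 -0.11  0.16] turn 0.1 F [-0.1  0.8 -0. ] t 2.15 tilt [-4.e-04 -1.e-03 -1.e+00]
```

View pics/w2c.png

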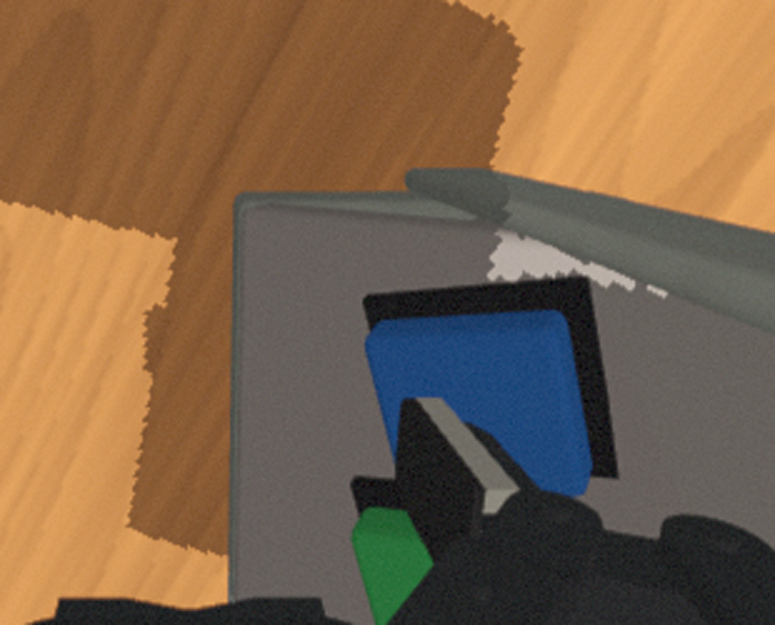

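View pics/s2c.png

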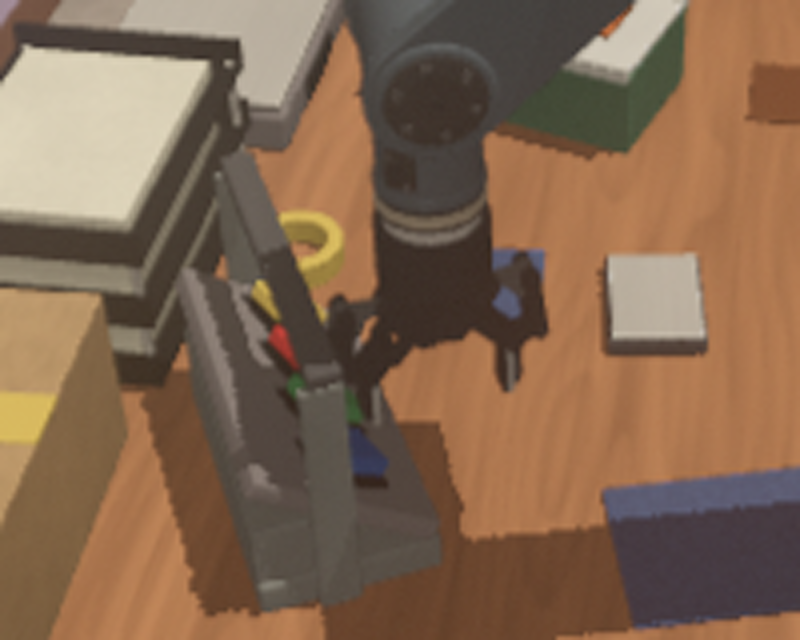

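```bash
python3 - <<'E'
from h import *
s=load('w2'); u,v=250+478/2.5,80+403/2.5
print(px(s,int(u),int(v)-8,2), ray(s,u,v,.1014))
for u,v in [(250+465/2.5,80+312/2.5),(250+367/2.5,80+345/2.5),(250+565/2.5,80+320/2.5),(250+590/2.5,80+480/2.5)]: print(px(s,round(u),round(v)+2,1).round(4))
E
```

```text
[0.55475235 0.3195967  0.10408043] [0.55931759 0.31501759 0.1014    ]
[0.5481 0.3303 0.0953]
[0.5351 0.3116 0.0891]
[0.5623 0.34   0.1065]
[0.5955 0.3099 0.1006]
```

drive_tool(deltas=[0, 0.3, 0.4, 0, 0, 0.6, 0.8, 0, 0, 0.85, 1.2, 0, 0, 1.0, 1.4, 0, 0, 1.15, 1.6, 0, 0, 1.3, 1.8, 0, 0, 1.3, 1.8, 0])

```text
t: 2.85
tcp_pos: [0.5055, 0.2859, 0.0876]
tool_rot: [0.513, 0.858, -0.008, -0.006]
force: [-12.8, -7.6, -1.0]
finger_gap: 0.994
```

```bash
python3 - <<'E'
from h import *
snap('wrist','w3'); snap('side','s3'); crop('s3',220,190,320,280,7,'s3c'); crop('w3',350,180,510,310,4,'w3c')
go(.5140,.2895,.086,28.1)
E
```

```text
tcp [0.5056 0.2859 0.0874] yang 28.2 delta cm [-0.08  0.92  0.13] turn 0.1 F [-12.7  -7.7  -1.1] t 2.95 tilt [-0.0179 -0.0078 -0.9998]
```

View pics/w3c.png

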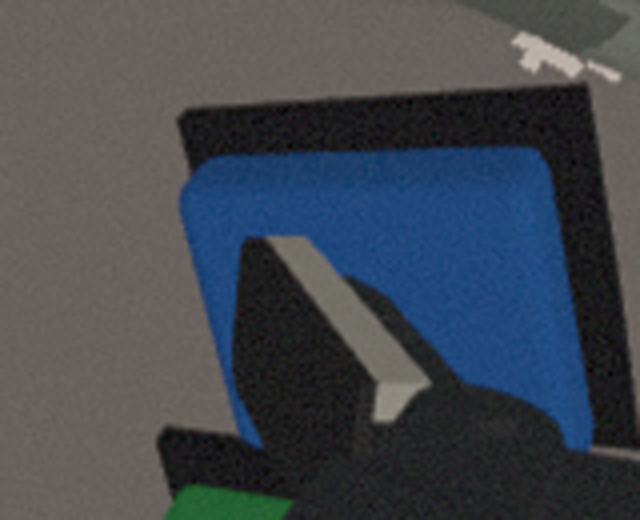

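View pics/s3c.png

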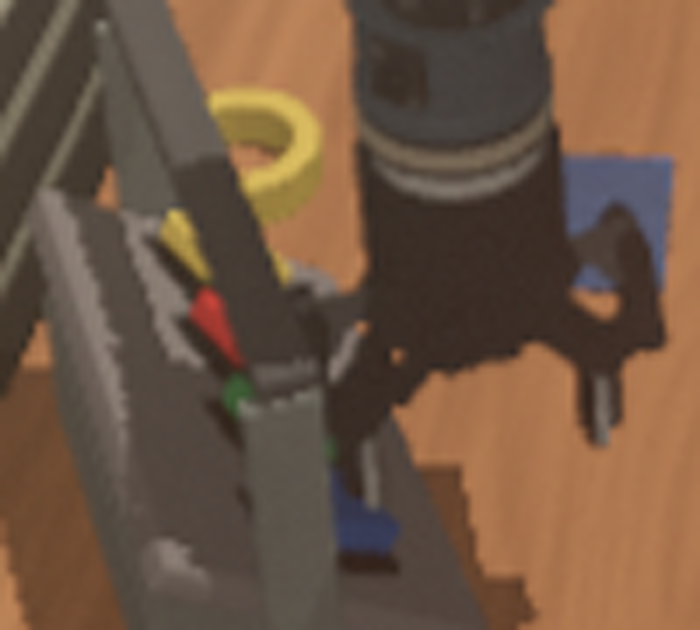

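```bash
python3 - <<'E'
from h import *
s=load('top0'); xd=np.array([.882,.471]); c=np.array([.5985,.2410])
for uc in (200,260,320):
  base=None
  out=[]
  for dv in range(-70,70,6):
    # crop coords moving perpendicular to the bar (crop down-right)
    mid=np.array([uc,260-(uc-60)*180/340]) + np.array([.47,.88])*dv
    u,v=170+mid[0]/4.4,90+mid[1]/4.4
    p=px(s,round(u),round(v),0); out.append((round(float((p[:2]-c)@xd)*1000),round(p[2]*1000)))
  print(out)
E
```

```text
[(159, 3), (155, 1), (152, -5), (144, 2), (141, -2), (136, 2), (133, -1), (126, 1), (70, 126), (67, 124), (30, 210), (25, 211), (18, 212), (17, 210), (12, 213), (8, 211), (8, 206), (39, 105), (36, 102), (33, 101), (28, 103), (25, 104), (14, 116), (11, 113)]
[(161, -3), (155, 2), (153, -3), (143, 1), (141, -1), (136, -1), (134, -4), (129, -1), (69, 128), (68, 121), (27, 214), (24, 213), (21, 213), (15, 212), (8, 218), (9, 210), (44, 108), (39, 109), (36, 102), (33, 99), (29, 101), (25, 101), (21, 99), (11, 113)]
[(145, 34), (145, 24), (142, 21), (143, 10), (141, -3), (137, -3), (132, -1), (127, -1), (72, 127), (31, 211), (25, 216), (23, 214), (20, 213), (16, 212), (11, 213), (9, 207), (43, 107), (40, 108), (36, 105), (33, 100), (29, 99), (23, 103), (20, 102), (14, 109)]
```

```bash
python3 - <<'E'
from h import *
q=manip.sense(); F=q['force'];T=q['ft_torque']; print(F,T, np.cross(F,T)/(F@F)); print(q['q'])
s=load('s3')
R=Ro.from_quat(q['tool_rot']).as_matrix()
# depth image points near knuckle/bar in side, in tool frame
for (x,y) in [(345,300),(335,330),(350,400),(375,480),(300,300),(250,280),(280,340),(450,60),(450,280),(365,60),(365,150)]:
    u,v=220+x/7,190+y/7; p=px(s,round(u),round(v),0); print((x,y),p.round(3),'tool',(R.T@(p-q['tcp_pos'])*1000).round(0))
E
```

```text
[-12.6543051   -7.68195602  -1.1242178 ] [-0.38973355  0.84000614 -0.04281729] [ 0.00577689 -0.00047039 -0.06181094]
[ 0.323274    0.67266248  1.64594842 -0.00231479  0.84244264 -0.16792024]
(345, 300) [0.548 0.312 0.201] tool [   3.   48. -115.]
(335, 330) [0.551 0.317 0.191] tool [   6.   52. -105.]
(350, 400) [0.548 0.314 0.153] tool [  4.  50. -67.]
(375, 480) [0.539 0.319 0.116] tool [ 14.  44. -29.]
(300, 300) [0.563 0.316 0.202] tool [  -1.   63. -116.]
(250, 280) [0.581 0.317 0.211] tool [  -8.   78. -125.]
(280, 340) [0.562 0.35  0.212] tool [  30.   78. -126.]
(450, 60) [0.502 0.319 0.32 ] tool [  31.    8. -233.]
(450, 280) [0.505 0.329 0.23 ] tool [  38.   17. -143.]
(365, 60) [0.533 0.313 0.312] tool [  11.   33. -225.]
(365, 150) [0.536 0.31  0.273] tool [   7.   35. -186.]
```

```bash
python3 - <<'E'
from h import *
q=manip.sense(); R=Ro.from_quat(q['tool_rot']).as_matrix()
for f in ('s3','s2'):
  s=load(f)
  v,u=np.mgrid[150:290,200:340]; v=v.ravel();u=u.ravel(); d=s['depth'][v,u]
  P=(np.stack([(u-s['cx'])/s['fx']*d,(v-s['cy'])/s['fy']*d,d],1)-s['t'])@s['R']
  tc=q['tcp_pos'] if f=='s3' else np.array([.5024,.283,.1076])
  L=(P-tc)@R*1000
  for sg in (-1,):
    m=(np.abs(L[:,0])<25)&(sg*L[:,1]>42)&(sg*L[:,1]<90)&(L[:,2]>-160)&(L[:,2]<10)
    A=L[m]
    for z0 in range(-150,0,10):
        b=A[(A[:,2]>=z0)&(A[:,2]<z0+10)]
        if len(b): print(f,z0,len(b),'y',np.abs(b[:,1]).min().round(),np.abs(b[:,1]).max().round(),'x',b[:,0].min().round(),b[:,0].max().round())
E
```

```text
s3 -130 2 y 61.0 61.0 x 4.0 12.0
s3 -120 51 y 42.0 67.0 x -10.0 14.0
s3 -110 29 y 44.0 66.0 x 1.0 13.0
s3 -100 16 y 49.0 69.0 x 3.0 15.0
s3 -90 15 y 58.0 68.0 x -0.0 15.0
s3 -80 23 y 43.0 71.0 x -13.0 14.0
s3 -70 49 y 43.0 71.0 x -11.0 14.0
s3 -60 14 y 42.0 72.0 x 2.0 15.0
s3 -50 12 y 44.0 55.0 x 6.0 13.0
s3 -40 12 y 43.0 56.0 x 3.0 14.0
s3 -30 10 y 44.0 54.0 x 5.0 13.0
s3 -20 2 y 43.0 45.0 x 4.0 7.0
s2 -120 55 y 42.0 70.0 x -11.0 15.0
s2 -110 30 y 45.0 70.0 x 3.0 15.0
s2 -100 17 y 52.0 71.0 x 2.0 14.0
s2 -90 12 y 59.0 71.0 x 4.0 15.0
s2 -80 28 y 42.0 72.0 x -10.0 16.0
s2 -70 53 y 42.0 73.0 x -13.0 16.0
s2 -60 19 y 42.0 73.0 x 7.0 15.0
s2 -50 17 y 42.0 54.0 x -8.0 16.0
s2 -40 16 y 42.0 54.0 x -9.0 11.0
s2 -30 16 y 42.0 54.0 x -4.0 15.0
s2 -20 7 y 42.0 54.0 x -4.0 12.0
```

drive_tool(deltas=[0, -0.4, 0, 0, 0, -0.7, 0, 0, 0, -0.7, 0.1, 0, 0, -0.7, 0.1, 0, 0, -0.7, 0.1, 0])

```text
t: 3.45
tcp_pos: [0.5004, 0.283, 0.087]
tool_rot: [0.513, 0.858, -0.007, -0.005]
force: [0.5, -0.0, 0.7]
finger_gap: 0.998
```

```bash
python3 - <<'E'
from h import *
k=np.array([.5605,.313]); xd=np.array([.882,.471]); a=k-.067*xd; b=k-(.067-.0046)*xd;c=k-(.067-.0092)*xd
go(*a,.0862,28.1);go(*b,.0796,28.1);go(*c,.073,28.1)
E
```

```text
tcp [0.5004 0.283  0.087 ] yang 28.2 delta cm [-0.18  0.02  0.08] turn 0.1 F [ 0.5 -0.   0.7] t 3.45 tilt [-0.016  -0.0071 -0.9998]
tcp [0.5004 0.283  0.087 ] yang 28.2 delta cm [-0.18  0.49  0.73] turn 0.1 F [ 0.5 -0.   0.7] t 3.45 tilt [-0.016  -0.0071 -0.9998]
tcp [0.5004 0.283  0.087 ] yang 28.2 delta cm [-0.19  0.96  1.38] turn 0.1 F [ 0.5 -0.   0.7] t 3.45 tilt [-0.016  -0.0071 -0.9998]
```

drive_tool(deltas=[-0.1, 0.15, 0.25, 0, -0.1, 0.3, 0.5, 0, -0.1, 0.45, 0.75, 0, -0.1, 0.5, 0.9, 0, -0.1, 0.6, 1.05, 0, -0.1, 0.6, 1.05, 0, -0.1, 0.6, 1.05, 0])

```text
t: 4.15
tcp_pos: [0.5062, 0.285, 0.0767]
tool_rot: [0.513, 0.858, -0.007, -0.005]
force: [-0.3, 0.6, 3.9]
finger_gap: 0.995
```

```bash
python3 - <<'E'
from h import *
snap('wrist','w4'); crop('w4',350,180,510,310,4,'w4c')
k=np.array([.5605,.313]); xd=np.array([.882,.471]); c=k-(.067-.0092)*xd
go(*c,.073,28.1); print(manip.sense()['ft_torque'])
E
```

```text
tcp [0.5062 0.285  0.0767] yang 28.2 delta cm [-0.09  0.34  0.36] turn 0.1 F [-0.8  1.2  4. ] t 4.2 tilt [-0.0154 -0.0069 -0.9999]
[ 0.13805535 -0.00997383  0.02940077]
```

View pics/w4c.png

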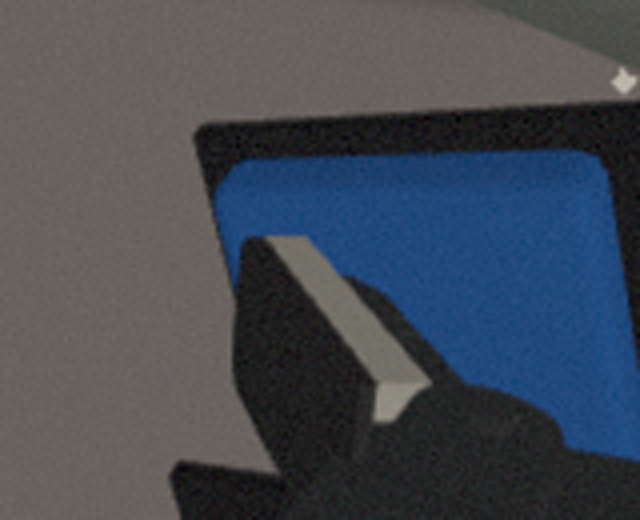

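drive_tool(deltas=[0, 0.1, 0.16, 0, 0, 0.2, 0.3, 0, 0, 0.2, 0.3, 0, 0, 0.25, 0.4, 0, 0, 0.25, 0.4, 0])

```text
t: 4.7
tcp_pos: [0.5075, 0.286, 0.0743]
tool_rot: [0.513, 0.858, -0.007, -0.005]
force: [-5.7, -2.2, 16.6]
finger_gap: 0.991
```

```bash
python3 - <<'E'
from h import *
snap('wrist','w5'); crop('w5',350,180,510,310,4,'w5c')
go(.5,.2,.073,28.1)
s=load('w5'); 
for f in ('w3','w4','w5'):
    s=load(f); print([px(s,u,v,2).round(4) for u,v in ((455,240),(470,260))])
E
```

```text
tcp [0.5074 0.286  0.0743] yang 28.3 delta cm [-7.22 -4.73  0.2 ] turn 0.2 F [-5.5 -1.5 15.5] t 4.75 tilt [-0.0164 -0.0072 -0.9998]
[array([0.5539, 0.3263, 0.1071]), array([0.5644, 0.3217, 0.1097])]
[array([0.553 , 0.3258, 0.0988]), array([0.5632, 0.3213, 0.1014])]
[array([0.5537, 0.327 , 0.0972]), array([0.5638, 0.3225, 0.0998])]
```

View pics/w5c.png

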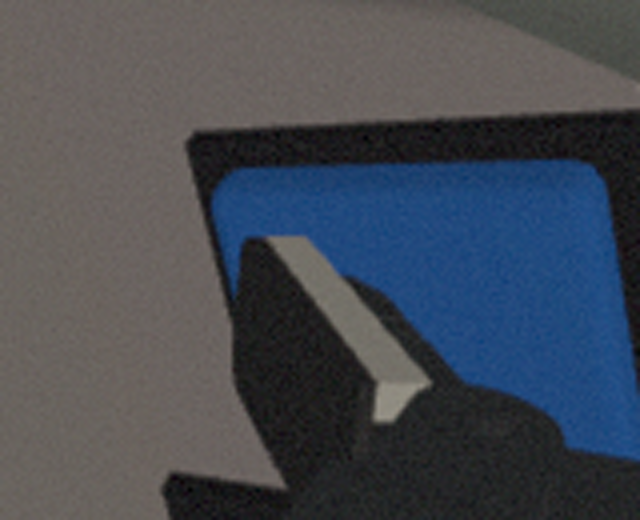

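drive_tool(deltas=[0, -0.8, -1.2, 0, 0, -1.7, -2.5, 0, -4, -1.7, -2.5, 0, -8, -1.7, -2.5, 0, -12, -1.7, -2.5, 0, -16.2, -1.7, -2.5, 0, -16.2, -1.7, -2.5, 0, -16.2, -1.4, -2.0, 0, -16.2, -1.15, -1.64, 0, -16.2, -1.15, -1.64, 0])

```text
t: 5.75
tcp_pos: [0.5731, 0.1393, 0.0898]
tool_rot: [0.512, 0.859, -0.008, -0.006]
force: [-0.1, -0.3, -0.8]
finger_gap: 0.997
```

```bash
python3 - <<'E'
from h import *
snap('wrist','w6'); crop('w6',250,80,560,330,2.5,'w6c')
xd=np.array([.882,.471]);yd=np.array([-.471,.882]); p=np.array([.5074,.286])-.162*yd
go(*(p-.0115*xd),.0743+.0164,28.3)
go(*p,.0743,28.3)
E
```

```text
tcp [0.5732 0.1393 0.0901] yang 28.4 delta cm [-0.16 -0.04 -0.06] turn 0.1 F [ 0.1 -0.2  0.3] t 5.8 tilt [-0.018  -0.0072 -0.9998]
tcp [0.5732 0.1393 0.0901] yang 28.4 delta cm [-0.16  1.14  1.56] turn 0.1 F [ 0.1 -0.2  0.3] t 5.8 tilt [-0.018  -0.0072 -0.9998]
```

View pics/w6c.png

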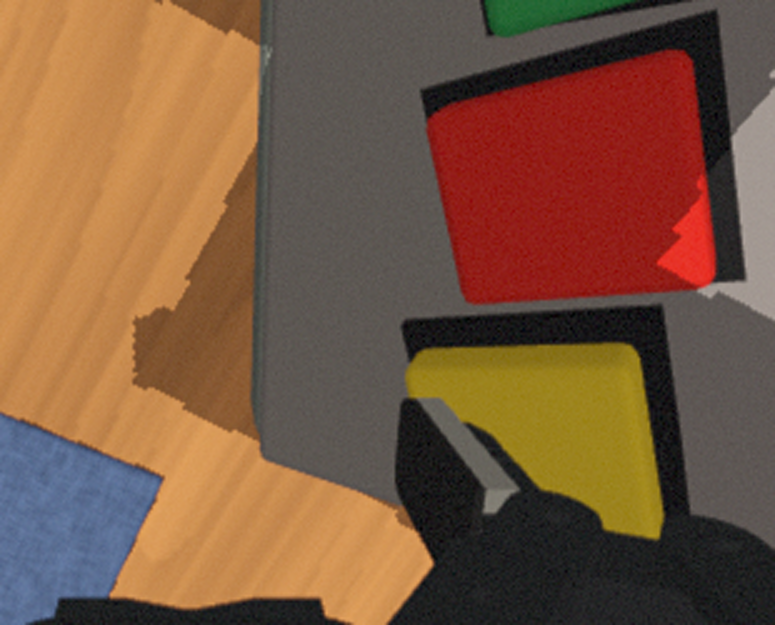

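drive_tool(deltas=[-0.1, 0.3, 0.4, 0, -0.15, 0.6, 0.8, 0, -0.15, 0.8, 1.1, 0, -0.15, 0.95, 1.3, 0, -0.15, 1.1, 1.5, 0, -0.15, 1.15, 1.6, 0, -0.15, 1.15, 1.6, 0])

```text
t: 6.5
tcp_pos: [0.5828, 0.1435, 0.0745]
tool_rot: [0.512, 0.859, -0.008, -0.007]
force: [-4.4, 1.1, 7.9]
finger_gap: 0.995
```

```bash
python3 - <<'E'
from h import *
snap('wrist','w7'); crop('w7',350,180,510,310,4,'w7c')
go(.5,.2,.073,28.1)
for f in ('w6','w7'):
    s=load(f); print([px(s,u,v,2).round(4) for u,v in ((455,240),(490,260))])
E
```

```text
tcp [0.5827 0.1435 0.0745] yang 28.4 delta cm [ 8.91 -4.59  0.28] turn 0.3 F [-3.6  0.4  7.2] t 6.55 tilt [-0.0198 -0.0071 -0.9998]
[array([0.6258, 0.1787, 0.1023]), array([0.6415, 0.1794, 0.1101])]
[array([0.6291, 0.1845, 0.097 ]), array([0.6436, 0.1852, 0.1042])]
```

View pics/w7c.png

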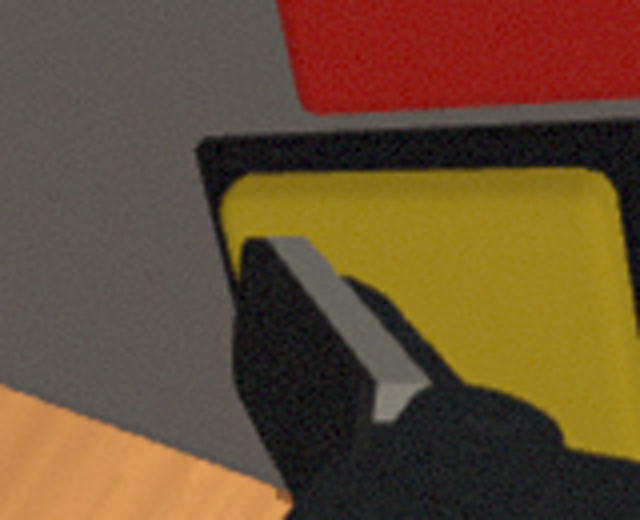

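drive_tool(deltas=[0, 0.05, 0.12, 0, 0, 0.1, 0.2, 0, 0, 0.1, 0.2, 0])

```text
t: 6.85
tcp_pos: [0.5829, 0.1437, 0.0742]
tool_rot: [0.512, 0.859, -0.009, -0.007]
force: [-6.0, -0.3, 12.3]
finger_gap: 0.995
```

```bash
python3 - <<'E'
from h import *
xd=np.array([.882,.471]);yd=np.array([-.471,.882]); p=np.array([.5074,.286])-.054*yd
go(*(p-.0115*xd),.0743+.0164,28.3)
E
```

```text
tcp [0.5829 0.1437 0.0742] yang 28.4 delta cm [10.72 -1.08 -1.6 ] turn 0.1 F [-6.  -0.3 12.3] t 6.85 tilt [-0.0208 -0.0076 -0.9998]
```

Yellow is at its stop: the force rose sharply with almost no further motion. Next is green.

drive_tool(deltas=[0, -0.8, -1.2, 0, 0, -1.7, -2.5, 0, 3, -1.7, -2.5, 0, 6, -1.7, -2.5, 0, 9, -1.7, -2.5, 0, 10.8, -1.7, -2.5, 0, 10.8, -1.7, -2.5, 0, 10.8, -1.4, -2.0, 0, 10.8, -1.1, -1.6, 0, 10.8, -1.1, -1.6, 0])

```text
t: 7.85
tcp_pos: [0.5231, 0.2327, 0.0901]
tool_rot: [0.512, 0.859, -0.009, -0.007]
force: [-0.4, -0.0, -0.6]
finger_gap: 0.999
```

```bash
python3 - <<'E'
from h import *
snap('wrist','w8'); crop('w8',250,80,560,330,2.5,'w8c')
xd=np.array([.882,.471]);yd=np.array([-.471,.882]); p=np.array([.5074,.286])-.054*yd
go(*p,.0743,28.3)
E
```

```text
tcp [0.5228 0.2327 0.0902] yang 28.3 delta cm [0.02 1.19 1.57] turn 0.0 F [0.4 0.5 0.7] t 7.9 tilt [-0.0212 -0.0078 -0.9997]
```

View pics/w8c.png

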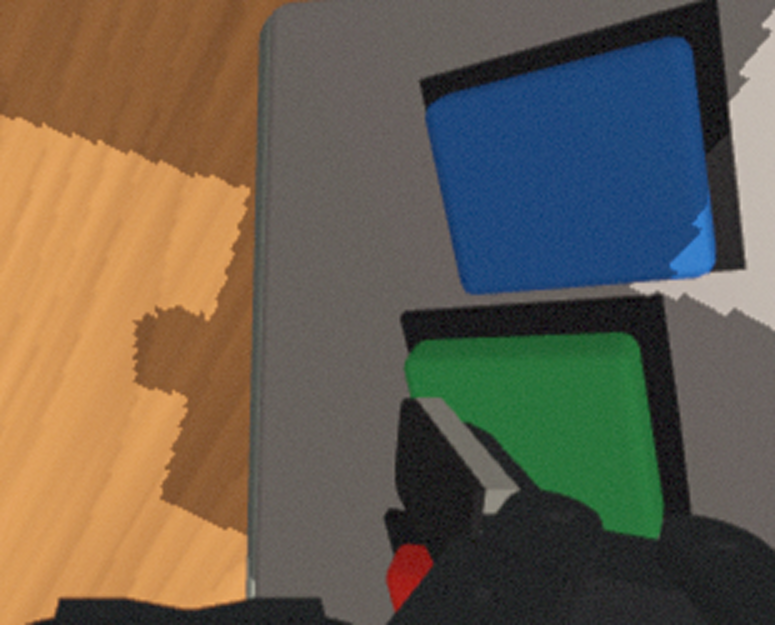

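drive_tool(deltas=[0.1, 0.3, 0.4, 0, 0.1, 0.6, 0.8, 0, 0.1, 0.8, 1.1, 0, 0.1, 0.95, 1.3, 0, 0.1, 1.1, 1.5, 0, 0.1, 1.2, 1.7, 0, 0.1, 1.2, 1.7, 0])

```text
t: 8.6
tcp_pos: [0.5316, 0.2392, 0.0745]
tool_rot: [0.512, 0.859, -0.009, -0.008]
force: [-5.8, -0.9, 12.1]
finger_gap: 0.996
```

```bash
python3 - <<'E'
from h import *
snap('wrist','w9'); crop('w9',350,180,510,310,4,'w9c')
go(.5,.2,.073,28.1)
for f in ('w8','w9'):
    s=load(f); print([px(s,u,v,2).round(4) for u,v in ((455,240),(490,260))])
E
```

```text
tcp [0.5316 0.2392 0.0745] yang 28.4 delta cm [-1.95 -4.64  0.25] turn 0.3 F [-5.8 -0.4 13.3] t 8.65 tilt [-0.0225 -0.0081 -0.9997]
[array([0.5761, 0.272 , 0.102 ]), array([0.5918, 0.2728, 0.1099])]
[array([0.5779, 0.2803, 0.0969]), array([0.5922, 0.2811, 0.1044])]
```

View pics/w9c.png

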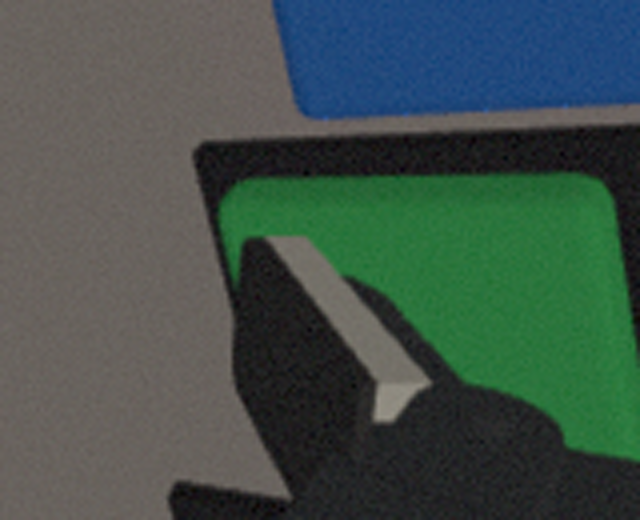

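drive_tool(deltas=[0, -0.8, -1.2, 0, 0, -2, -3, 0, 0, -4, -6, 0, 0, -5, -10, 0, 0, -5, -14, 0, 0, -5, -14, 0], hand=0)

```text
t: 9.25
tcp_pos: [0.4942, 0.2172, 0.2212]
tool_rot: [0.512, 0.859, -0.005, -0.003]
force: [0.6, 0.1, 0.9]
finger_gap: -0.001
```

```bash
python3 - <<'E'
from h import *
s=load('top0'); hsv=cv2.cvtColor(s['frame'],cv2.COLOR_RGB2HSV)
m=cv2.inRange(hsv,(8,230,150),(20,255,255)); b=np.zeros_like(m); b[184:202,392:418]=255; m&=b
v,u=np.nonzero(m); print(len(u),u.mean(),v.mean()); t=ray(s,u.mean(),v.mean(),.1); print('tab',t)
ang=-16.8; a=np.radians(ang); xd=np.array([np.cos(a),np.sin(a)]); yd=np.array([-xd[1],xd[0]])
# rib from c2 ends (170,352),(297,386) crop5 -> px, top z .112
for (x,y) in [(170,352),(298,386)]: print('rib',ray(s,360+x/5,110+y/5,.112))
st=np.array([.5163,-.2962]); print('tab in safe',(t[:2]-st)@xd,(t[:2]-st)@yd)
for n,(u,v),z in [('matTL',(538,284),.004),('TR',(665,271),.004),('BR',(684,436),.004),('BL',(553,450),.004)]: print(n,ray(s,170+u/4.4,90+v/4.4,z).round(4))
go(*t[:2],.2,-16.8)
E
```

```text
136 403.8602941176471 191.0441176470588
tab [ 0.45029904 -0.27336298  0.1       ]
rib [ 0.48121769 -0.24281557  0.112     ]
rib [ 0.45947801 -0.31818966  0.112     ]
tab in safe -0.06978462798513359 0.0027859535188281127
matTL [0.5907 0.069  0.004 ]
TR [ 0.5991 -0.0264  0.004 ]
BR [ 0.4739 -0.0385  0.004 ]
BL [0.4649 0.0586 0.004 ]
tcp [0.4942 0.2172 0.2212] yang 28.4 delta cm [-41.07 -27.15   2.45] turn 45.2 F [0.6 0.1 0.9] t 9.25 tilt [-0.0101 -0.0058 -0.9999]
```

drive_tool(deltas=[-4.1, -2.7, 0, 4.5, -8.2, -5.4, 0, 9, -12.3, -8.1, 0, 13.5, -16.4, -10.8, 0, 18, -20.5, -13.6, 0, 22.6, -24.6, -16.3, 0.5, 27, -28.7, -19, 1, 31.6, -32.9, -21.7, 1.5, 36, -37, -24.4, 2, 40.5, -41.1, -27.2, 2.5, 45, -41.1, -27.2, 2.5, 45, -41.1, -27.2, 2.5, 45])

```text
t: 10.45
tcp_pos: [0.4491, -0.2746, 0.1985]
tool_rot: [0.803, 0.596, -0.006, -0.002]
force: [-0.2, 0.4, -0.6]
finger_gap: -0.0
```

```bash
python3 - <<'E'
from h import *
s=snap('wrist','w10')
go(.4503,-.2734,.115,-16.5)
E
```

```text
tcp [ 0.4492 -0.2732  0.1986] yang -16.7 delta cm [0.08 0.2  8.36] turn -0.2 F [ 0.2  0.8 -0.8] t 10.5 tilt [-0.0118 -0.0039 -0.9999]
```

View pics/w10.png

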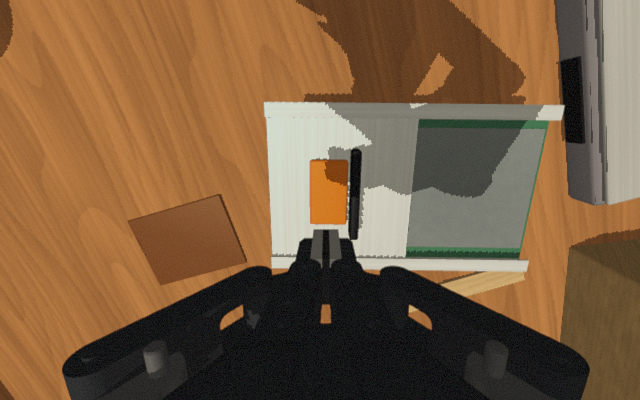

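```bash
python3 - <<'E'
from h import *
s=load('w10')
print(ray(s,329,192,.1), px(s,329,192,2), px(s,300,200,2), px(s,355,200,0))
e=[ray(s,270,110,.096),ray(s,560,110,.096),ray(s,275,265,.096),ray(s,525,267,.096)]
for p in e: print(p.round(4))
d=e[1]-e[0]; print(np.degrees(np.arctan2(d[1],d[0])))
E
```

```text
[ 0.45179674 -0.27040022  0.1       ] [ 0.45181656 -0.27033139  0.10027301] [ 0.42308705 -0.27205236  0.09208265] [ 0.4719969  -0.28067591  0.11155358]
[ 0.4242 -0.1887  0.096 ]
[ 0.6564 -0.2587  0.096 ]
[ 0.3794 -0.3274  0.096 ]
[ 0.6133 -0.3987  0.096 ]
-16.786748924547275
```

drive_tool(deltas=[0.1, 0.3, 3, 0, 0.1, 0.3, 6, 0, 0.1, 0.3, 8, 0, 0.1, 0.3, 9.2, 0, 0.1, 0.3, 9.6, 0, 0.1, 0.3, 9.9, 0, 0.1, 0.3, 9.9, 0])

```text
t: 11.2
tcp_pos: [0.4516, -0.2733, 0.1002]
tool_rot: [0.802, 0.597, -0.006, -0.002]
force: [-0.4, -0.2, 0.5]
finger_gap: -0.002
```

```bash
python3 - <<'E'
from h import *
s=snap('wrist','w11'); crop('w11',250,120,450,320,3,'w11c')
go(.453,-.2724,.095,-16.8)
E
```

```text
tcp [ 0.4517 -0.2736  0.1004] yang -16.6 delta cm [0.16 0.09 0.54] turn 0.2 F [-1.   0.3  0.2] t 11.25 tilt [-0.0106 -0.0049 -0.9999]
```

View pics/w11c.png

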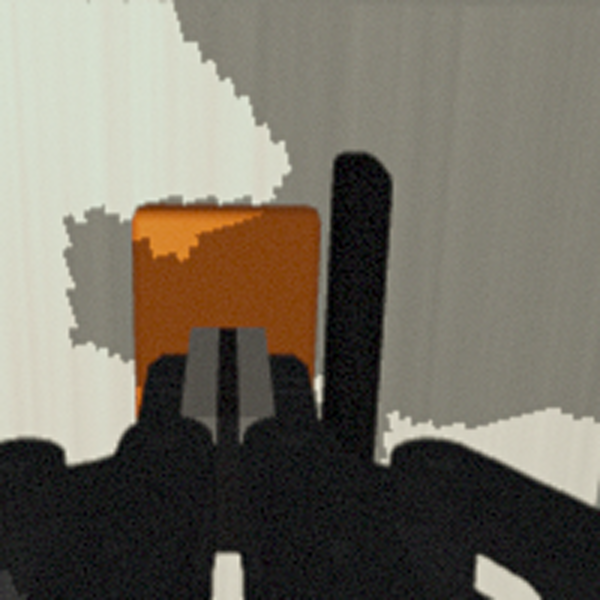

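drive_tool(deltas=[0.1, 0, 0.2, 0, 0.1, 0, 0.4, 0, 0.1, 0, 0.55, 0, 0.1, 0, 0.55, 0])

```text
t: 11.65
tcp_pos: [0.4526, -0.2733, 0.0952]
tool_rot: [0.802, 0.597, -0.005, -0.0]
force: [1.2, -0.3, 3.7]
finger_gap: -0.002
```

```bash
python3 - <<'E'
from h import *
go(.453,-.2724,.095,-16.8)
E
```

```text
tcp [ 0.4526 -0.2733  0.0952] yang -16.7 delta cm [0.1  0.02 0.02] turn 0.1 F [ 1.2 -0.3  3.7] t 11.65 tilt [-0.009  -0.0061 -0.9999]
```

drive_tool(deltas=[0, 0.5, 0, 0, 0, 1, 0, 0, 0, 1.8, 0, 0, 0, 2.6, 0, 0, 0, 3.4, 0, 0, 0, 4.2, -0.03, 0, 0, 5, -0.03, 0, 0, 6, -0.03, 0, 0, 6, -0.03, 0])

```text
t: 12.55
tcp_pos: [0.5127, -0.2917, 0.0955]
tool_rot: [0.802, 0.597, -0.004, 0.002]
force: [2.1, -1.2, 2.2]
finger_gap: 0.002
```

```bash
python3 - <<'E'
from h import *
s=snap('wrist','w12')
go(.453,-.2724,.095,-16.8)
E
```

```text
tcp [ 0.5123 -0.2915  0.0955] yang -16.6 delta cm [ 0.13 -6.22  0.06] turn 0.2 F [ 1.3 -1.5  3.4] t 12.6 tilt [-0.0051 -0.0084 -1.    ]
```

View pics/w12.png

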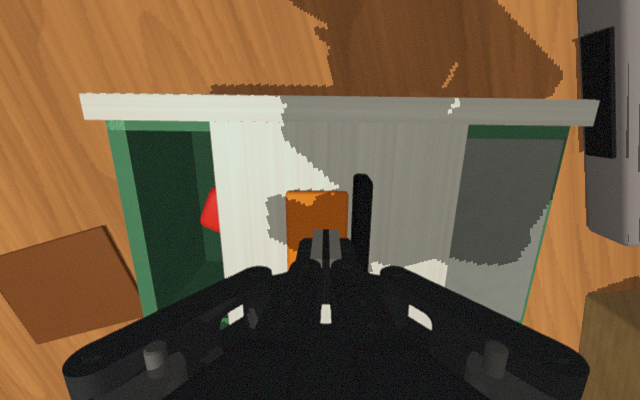

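drive_tool(deltas=[0, 0.8, 0.05, 0, 0, 1.6, 0.05, 0, 0, 2.4, 0.05, 0, 0, 3.2, 0.05, 0, 0, 4, 0.05, 0, 0, 4.8, 0.05, 0, 0, 5.4, 0.03, 0, 0, 5.8, 0.03, 0, 0, 6.2, 0.03, 0, 0, 6.2, 0.03, 0])

```text
t: 13.6
tcp_pos: [0.5664, -0.308, 0.0949]
tool_rot: [0.802, 0.598, -0.008, -0.004]
force: [-13.5, -0.6, 11.7]
finger_gap: -0.003
```

```bash
python3 - <<'E'
from h import *
s=snap('wrist','w13')
go(.453,-.2724,.095,-16.8)
E
```

```text
tcp [ 0.5664 -0.308   0.0949] yang -16.6 delta cm [  0.17 -11.88   0.17] turn 0.2 F [-13.6   0.1  11.4] t 13.65 tilt [-0.0172 -0.0042 -0.9998]
```

View pics/w13.png

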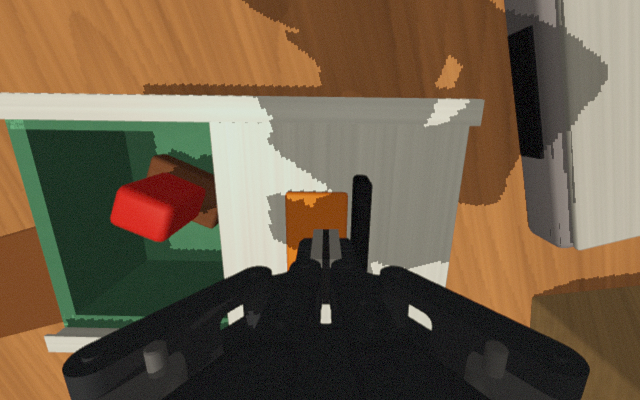

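```bash
python3 - <<'E'
from h import *
s=load('w13'); a=np.radians(-16.8); xd=np.array([np.cos(a),np.sin(a)]); yd=np.array([-xd[1],xd[0]])
o=np.array([.5175,-.2945])
for u,v,z in [(213,150,.092),(215,180,.092),(222,255,.092),(317,220,.1),(482,112,.096),(68,325,.083),(15,125,.083)]:
    p=ray(s,u,v,z)[:2]; print((u,v),((p-o)@xd).round(4),((p-o)@yd).round(4),px(s,u,v,1).round(3))
E
```

```text
(213, 150) -0.009 0.0533 [ 0.524 -0.241  0.092]
(215, 180) -0.0096 0.0373 [ 0.519 -0.256  0.092]
(222, 255) -0.0102 -0.0071 [ 0.506 -0.298  0.092]
(317, 220) 0.0454 0.018 [ 0.565 -0.292  0.095]
(482, 112) 0.125 0.0726 [ 0.658 -0.261  0.097]
(68, 325) -0.1236 -0.0653 [ 0.38  -0.321  0.083]
(15, 125) -0.1202 0.0653 [ 0.421 -0.197  0.083]
```

drive_tool(deltas=[0, -0.2, -0.3, 0, 0, -0.2, -2, 0, 0, -1, -6, 0, 0, -4, -10, 0, 0, -8, -12, 0, -2, -11, -12, 0, -2, -11, -12, 0], hand=7)

```text
t: 14.35
tcp_pos: [0.4545, -0.2944, 0.2172]
tool_rot: [0.802, 0.597, -0.008, -0.004]
force: [1.3, -0.7, -0.6]
finger_gap: 0.819
```

```bash
python3 - <<'E'
from h import *
s=snap('wrist','w14'); snap('top','t14'); crop('t14',360,110,480,230,5,'t14c')
go(.453,-.2724,.095,-16.8)
E
```

```text
tcp [ 0.4575 -0.2951  0.2167] yang -16.7 delta cm [ 2.14 -0.91 12.16] turn 0.1 F [1.1 0.6 0.2] t 14.45 tilt [-0.016  -0.0035 -0.9999]
```

View pics/w14.png

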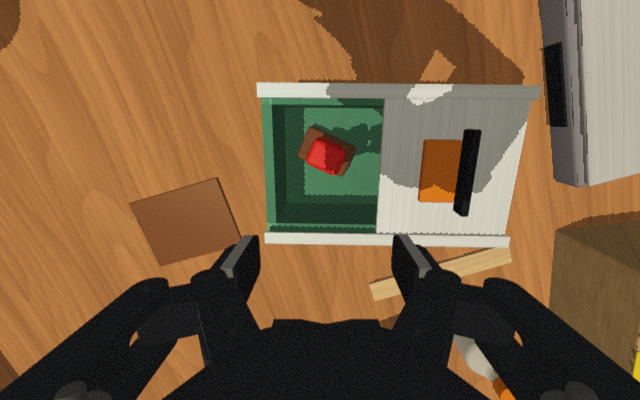

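View pics/t14c.png

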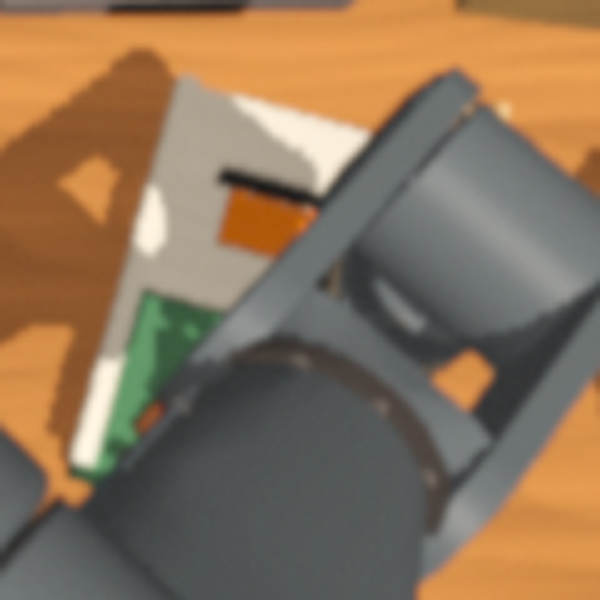

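```bash
python3 - <<'E'
from h import *
s=load('w14'); hsv=cv2.cvtColor(s['frame'],cv2.COLOR_RGB2HSV)
m=(cv2.inRange(hsv,(0,170,60),(7,255,255))|cv2.inRange(hsv,(172,170,60),(180,255,255)))
b=np.zeros_like(m); b[110:195,280:375]=255; m&=b
v,u=np.nonzero(m); d=s['depth'][v,u]; P=(np.stack([(u-s['cx'])/s['fx']*d,(v-s['cy'])/s['fy']*d,d],1)-s['t'])@s['R']
print(len(u),np.percentile(P[:,2],[5,50,95]).round(4))
T=P[P[:,2]>.076]; r=cv2.minAreaRect((T[:,:2]*1000).astype(np.float32)); print(len(T),T.mean(0).round(4),np.round(r[0],1),np.round(r[1],1),r[2],cv2.boxPoints(r).round(1).tolist())
o=np.array([.5175,-.2945]);a=np.radians(-16.8); xd=np.array([np.cos(a),np.sin(a)]); yd=np.array([-xd[1],xd[0]])
p=np.array(r[0])/1000; print('safe frame',(p-o)@xd,(p-o)@yd)
crop('w14',280,110,400,210,6,'w14c')
E
```

```text
1039 [0.0539 0.0796 0.0811]
910 [ 0.4603 -0.2637  0.0814] [ 467.7 -256.2] [49.8 35.6] 47.456546783447266 [[437.70001220703125, -262.5], [463.8999938964844, -286.6000061035156], [497.6000061035156, -249.89999389648438], [471.3999938964844, -225.8000030517578]]
safe frame -0.058785412674126 0.022235130627353102
```

View pics/w14c.png

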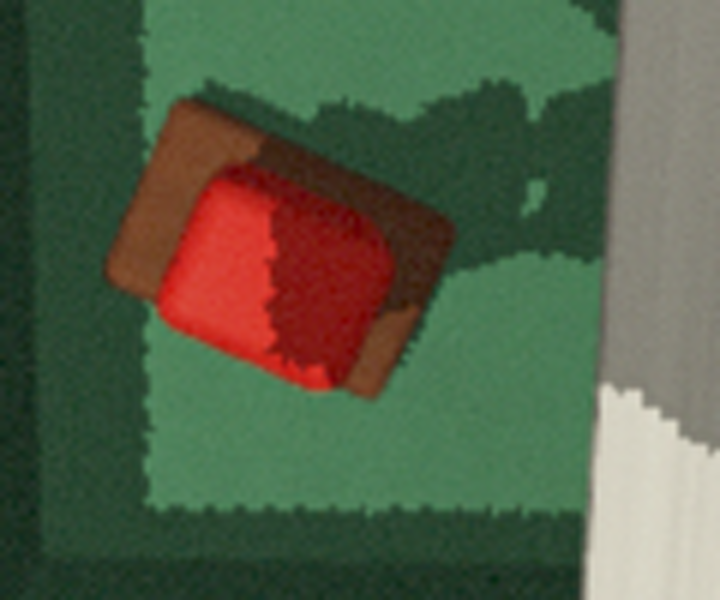

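```bash
python3 - <<'E'
from h import *
s=load('w14')
R_=lambda x,y,z: ray(s,280+x/6,110+y/6,z)[:2]
top=[R_(*c,.08) for c in [(218,165),(395,245),(335,395),(155,312)]]
base=[R_(*c,.028) for c in [(185,97),(458,228),(375,400),(105,275)]]
for n,c in (('top',top),('base',base)):
    c=np.array(c); print(n,c.mean(0).round(4),[np.linalg.norm(c[i]-c[(i+1)%4]).round(4) for i in range(4)])
    for i,j in ((0,1),(3,2)): e=c[j]-c[i]; print(np.degrees(np.arctan2(e[1],e[0])).round(1))
p=np.array(top).mean(0); o=np.array([.5175,-.2945]);a=np.radians(-16.8); xd=np.array([np.cos(a),np.sin(a)]); yd=np.array([-xd[1],xd[0]])
print('safe',(p-o)@xd,(p-o)@yd); go(*p,.2,46)
E
```

```text
top [ 0.4609 -0.2638] [np.float64(0.0321), np.float64(0.0272), np.float64(0.0336), np.float64(0.0266)]
-40.6
-41.6
base [ 0.4608 -0.265 ] [np.float64(0.0589), np.float64(0.0379), np.float64(0.0595), np.float64(0.038)]
-41.8
-41.7
safe -0.06305964160391804 0.013050450301650206
tcp [ 0.4575 -0.2951  0.2167] yang -16.7 delta cm [ 3.11 -0.55  1.65] turn -62.7 F [1.1 0.6 0.2] t 14.45 tilt [-0.016  -0.0035 -0.9999]
```

```bash
python3 - <<'E'
from h import *
go(.4609,-.2645,.15,48.3);go(.4609,-.2645,.05,48.3)
E
```

```text
tcp [ 0.4575 -0.2951  0.2167] yang -16.7 delta cm [ 3.08 -0.46  6.65] turn -65.0 F [1.1 0.6 0.2] t 14.45 tilt [-0.016  -0.0035 -0.9999]
tcp [ 0.4575 -0.2951  0.2167] yang -16.7 delta cm [ 3.16 -0.32 16.65] turn -65.0 F [1.1 0.6 0.2] t 14.45 tilt [-0.016  -0.0035 -0.9999]
```

drive_tool(deltas=[0.5, 0, 0, -8, 1, -0.1, 0, -16, 1.5, -0.2, 0, -24, 2, -0.3, 1, -32, 2.5, -0.4, 2, -40, 3, -0.5, 3, -48, 3.1, -0.5, 4, -56, 3.1, -0.5, 5, -65, 3.1, -0.5, 6.6, -65, 3.1, -0.5, 6.6, -65, 3.1, -0.5, 6.6, -65], hand=4.8)

```text
t: 15.55
tcp_pos: [0.4614, -0.2639, 0.1498]
tool_rot: [0.356, 0.935, -0.004, -0.007]
force: [-1.1, 0.1, -0.3]
finger_gap: 0.56
```

```bash
python3 - <<'E'
from h import *
s=snap('wrist','w15')
go(.4609,-.2645,.05,48.3)
E
```

```text
tcp [ 0.4615 -0.2642  0.1504] yang 48.3 delta cm [-0.07  0.07 10.04] turn 0.0 F [ 0.3 -0.4  0.4] t 15.6 tilt [-0.0156 -0.0034 -0.9999]
```

View pics/w15.png

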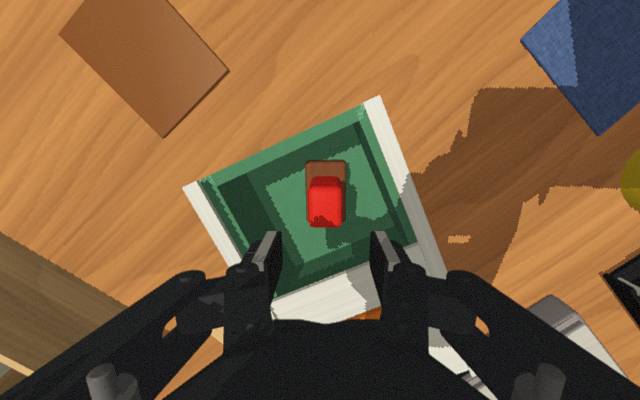

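drive_tool(deltas=[-0.1, 0.1, 3, 0, -0.1, 0.1, 6, 0, -0.1, 0.1, 7.5, 0, -0.1, 0.1, 9, 0, -0.1, 0.1, 10, 0, -0.1, 0.1, 10, 0])

```text
t: 16.2
tcp_pos: [0.4613, -0.2643, 0.0497]
tool_rot: [0.356, 0.935, -0.004, -0.007]
force: [-0.4, -0.5, 0.8]
finger_gap: 0.561
```

```bash
python3 - <<'E'
from h import *
s=snap('wrist','w16')
go(.4609,-.2645,.05,48.3)
E
```

```text
tcp [ 0.4616 -0.2646  0.0504] yang 48.3 delta cm [ 0.06 -0.04  0.04] turn 0.0 F [0.9 0.1 0.8] t 16.25 tilt [-0.0155 -0.0034 -0.9999]
```

View pics/w16.png

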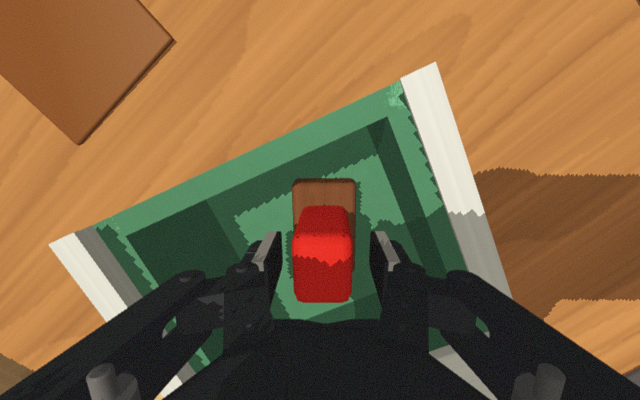

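Fingers straddle the red handle centrally. Now I'll close the gripper.

drive_tool(deltas=[0, 0, 0, 0, 0, 0, 0, 0, 0, 0, 0, 0, 0, 0, 0, 0, 0, 0, 0, 0, 0, 0, 0, 0], hand=1.5, squeeze=40)

```text
t: 16.85
tcp_pos: [0.4623, -0.2652, 0.0513]
tool_rot: [0.356, 0.935, -0.005, -0.006]
force: [0.3, -0.2, 5.6]
finger_gap: 0.319
```

drive_tool(deltas=[0, 0, -0.5, 0, 0, 0, -1, 0, 0, 0, -2, 0, 0, 0, -4, 0, 0, 0, -7, 0, 0, 0, -10, 0, 0, 0, -13, 0, 0, 0, -16, 0, 0, 0, -16, 0])

```text
t: 17.75
tcp_pos: [0.4666, -0.266, 0.2159]
tool_rot: [0.356, 0.935, -0.006, -0.001]
force: [0.6, -0.2, -1.3]
finger_gap: 0.317
```

```bash
python3 - <<'E'
from h import *
s=snap('wrist','w17')
go(.5321,.0158,.2,95)
E
```

```text
tcp [ 0.4654 -0.2651  0.2137] yang 48.3 delta cm [13.69 25.43  1.07] turn -46.7 F [-0.5  0.4 -0.9] t 17.8 tilt [-0.0098 -0.0082 -0.9999]
```

View pics/w17.png

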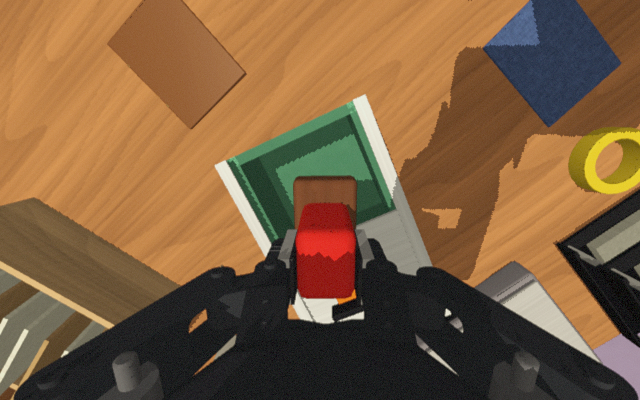

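drive_tool(deltas=[1.4, 2.5, 0, -4.7, 2.7, 5.1, 0, -9.3, 4.1, 7.6, 0, -14, 5.5, 10.2, 0, -18.7, 6.8, 12.7, 0, -23.3, 8.2, 15.3, 0, -28, 9.6, 17.8, 0, -32.7, 11, 20.3, 0.5, -37.4, 12.3, 22.9, 1, -42, 13.7, 25.4, 1, -46.7, 13.7, 25.4, 1, -46.7, 13.7, 25.4, 1, -46.7])

```text
t: 19.0
tcp_pos: [0.5307, 0.0162, 0.1994]
tool_rot: [-0.044, 0.999, -0.004, -0.007]
force: [0.5, -0.1, -1.5]
finger_gap: 0.322
```

```bash
python3 - <<'E'
from h import *
s=snap('wrist','w18')
go(.5321,.0158,.07,95)
E
```

```text
tcp [0.5309 0.0155 0.1997] yang 95.0 delta cm [-0.29  0.11 12.96] turn 0.0 F [ 0.2 -0.4 -1.2] t 19.05 tilt [-0.0124 -0.0083 -0.9999]
```

View pics/w18.png

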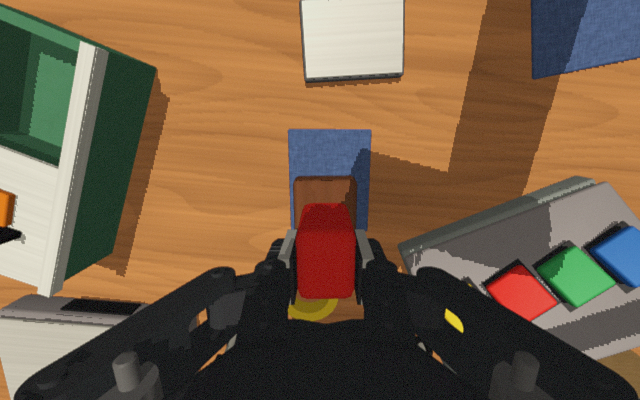

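```bash
python3 - <<'E'
from h import *
s=load('w18'); a,b=ray(s,289,130,.004),ray(s,371,130,.004); print(a,b)
y=np.radians(5); xd=np.array([np.cos(y),np.sin(y)]); m=(a+b)[:2]/2+.065*xd; print('centre',m)
go(*(.5*(m+[.5321,.0158])),.0475,95)
E
```

```text
[ 0.47543491 -0.03277439  0.004     ] [0.46680292 0.06411514 0.004     ]
centre [0.53587157 0.0213355 ]
tcp [0.5309 0.0155 0.1997] yang 95.0 delta cm [-0.53  0.39 15.21] turn 0.0 F [ 0.2 -0.4 -1.2] t 19.05 tilt [-0.0124 -0.0083 -0.9999]
```

drive_tool(deltas=[-0.2, 0.2, 3, 0, -0.5, 0.4, 6, 0, -0.5, 0.4, 9, 0, -0.5, 0.4, 11.5, 0, -0.5, 0.4, 13.5, 0, -0.5, 0.4, 14.5, 0, -0.5, 0.4, 14.8, 0, -0.5, 0.4, 14.8, 0])

```text
t: 19.85
tcp_pos: [0.5339, 0.0181, 0.0517]
tool_rot: [-0.043, 0.999, -0.004, -0.006]
force: [0.2, 0.5, -1.0]
finger_gap: 0.321
```

```bash
python3 - <<'E'
from h import *
s=snap('side','s19'); crop('s19',200,150,400,300,4,'s19c')
snap('wrist','w19')
go(.534,.0186,.0475,95)
E
```

```text
tcp [0.5345 0.0183 0.0525] yang 95.0 delta cm [0.04 0.04 0.5 ] turn -0.0 F [ 0.2  0.7 -1.7] t 19.95 tilt [-0.0105 -0.0087 -0.9999]
```

View pics/s19c.png

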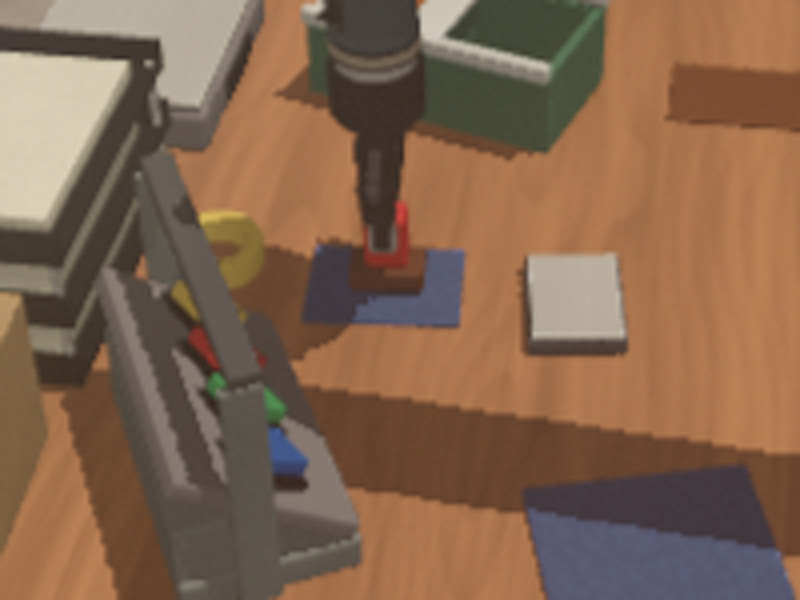

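View pics/w19.png

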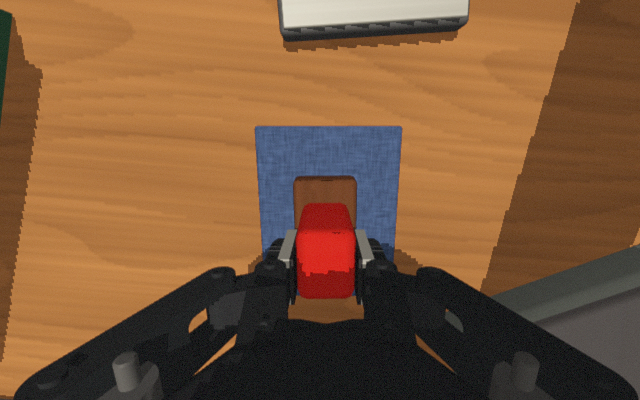

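drive_tool(deltas=[0, 0, 0.2, 0, 0, 0, 0.35, 0, 0, 0, 0.5, 0, 0, 0, 0.5, 0])

```text
t: 20.35
tcp_pos: [0.5343, 0.0184, 0.0475]
tool_rot: [-0.044, 0.999, -0.004, -0.005]
force: [0.3, -0.3, -0.7]
finger_gap: 0.324
```

drive_tool(deltas=[0, 0, 0.1, 0, 0, 0, 0.2, 0, 0, 0, 0.2, 0])

```text
t: 20.65
tcp_pos: [0.5344, 0.0183, 0.0472]
tool_rot: [-0.044, 0.999, -0.004, -0.005]
force: [-2.4, -1.1, 11.7]
finger_gap: 0.318
```

drive_tool(deltas=[0, 0, -0.05, 0, 0, 0, -0.05, 0])

```text
t: 20.85
tcp_pos: [0.5347, 0.0183, 0.048]
tool_rot: [-0.044, 0.999, -0.004, -0.005]
force: [0.1, -0.3, -1.7]
finger_gap: 0.321
```

drive_tool(deltas=[0, 0, 0, 0, 0, 0, 0, 0, 0, 0, 0, 0, 0, 0, 0, 0, 0, 0, 0, 0], hand=6)

```text
t: 21.35
tcp_pos: [0.5346, 0.0183, 0.0479]
tool_rot: [-0.044, 0.999, -0.004, -0.005]
force: [0.1, 0.0, -0.9]
finger_gap: 0.699
```

drive_tool(deltas=[0, 0, -1, 0, 0, 0, -2.5, 0, 0, 0, -5, 0, 0, 0, -8, 0, 0, 0, -12, 0, 0, 0, -16, 0, 0, 0, -18, 0, 0, 0, -18, 0])

```text
t: 22.15
tcp_pos: [0.5385, 0.0197, 0.2321]
tool_rot: [-0.044, 0.999, -0.005, -0.0]
force: [0.9, -1.2, 0.6]
finger_gap: 0.703
```

drive_tool(deltas=[4, 0, 0, 0, 8, 0, 0, 0, 12, 0, 0, 0, 14, 0, 0, 0, 14, 0, 0, 0])

```text
t: 22.65
tcp_pos: [0.3945, 0.0082, 0.2313]
tool_rot: [-0.043, 0.999, -0.004, -0.003]
force: [0.4, -1.2, -0.2]
finger_gap: 0.705
```

```bash
python3 - <<'E'
from h import *
s=snap('side','s20'); snap('top','t20'); snap('wrist','w20')
crop('s20',200,150,400,300,4,'s20c')
go(.534,.0186,.0475,95)
E
```

```text
tcp [0.4003 0.0072 0.2323] yang 95.0 delta cm [-13.42   0.17  18.48] turn 0.0 F [-0.4 -1.2 -0.5] t 22.8 tilt [ 0.0011 -0.0108 -0.9999]
```

View pics/s20c.png

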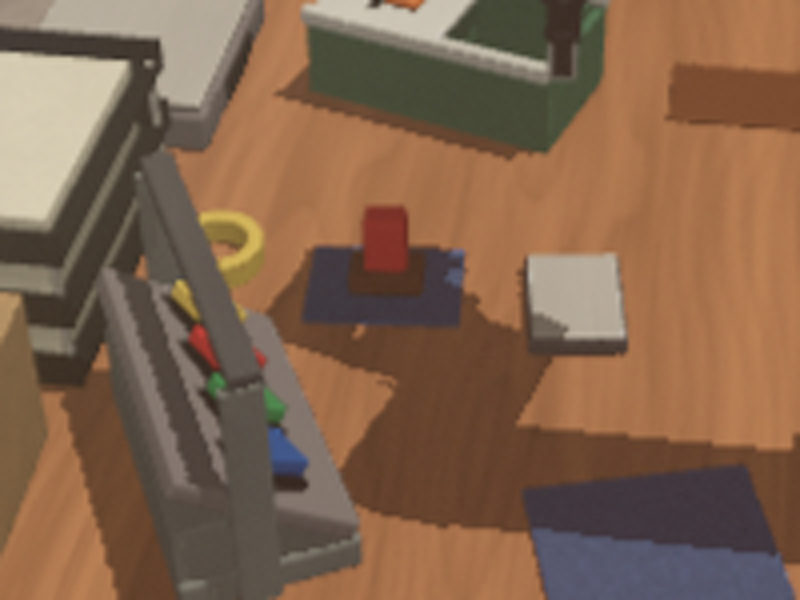

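View pics/t20.png

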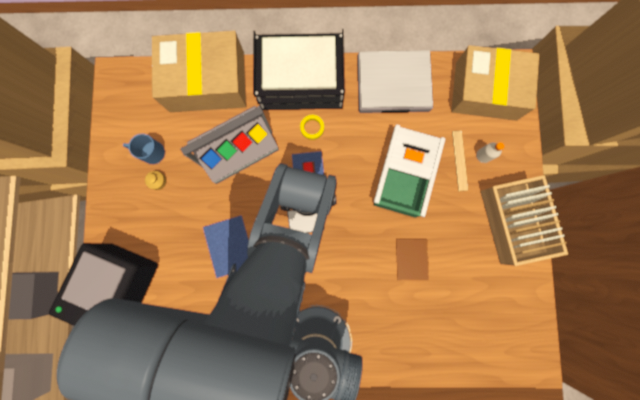

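View pics/w20.png

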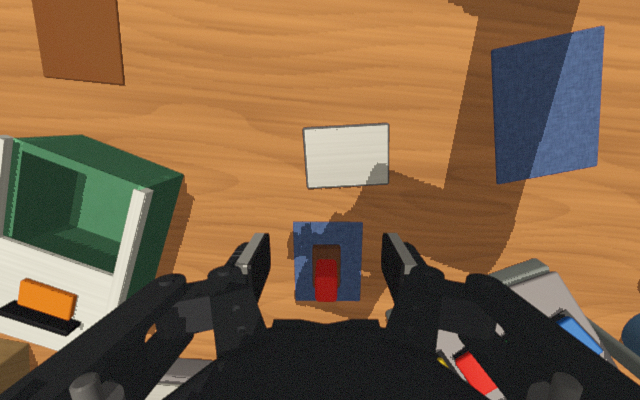

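```bash
python3 - <<'E'
from h import *
s=load('w20')
m=np.mean([ray(s,*c,.004) for c in [(294,222.5),(362,222),(360.5,300),(294,301)]],0); print('mat',m)
b=np.mean([ray(s,313,245,.024),ray(s,340,245,.024)],0); y=np.radians(5); print('stamp',b[:2]+.031*np.array([np.cos(y),np.sin(y)]))
crop('w20',270,200,390,310,6,'w20c')
E
```

```text
mat [0.53415179 0.02059105 0.004     ]
stamp [0.52706202 0.01850917]
```

View pics/w20c.png

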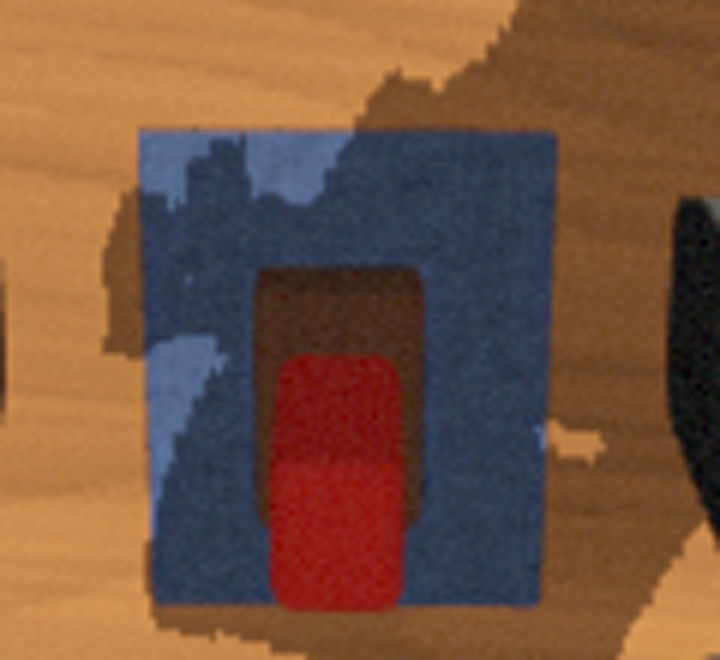

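```bash
python3 - <<'E'
from h import *
print(manip.sense()['force'].round(1)); manip.sign_off()
E
```

```text
[-0.4 -1.2 -0.5]
the job is handed in; nothing more can be done
```

The job is handed in, with about 23 s of the 72 s used. I pressed blue, then yellow, then green. I slid the safe's cover open with the release tab held down, lifted out the hand stamp and stood it on the small blue mat.

**Keys:** I used the far finger of the open gripper with the tool vertical, because the moves cannot tilt the tool. Each key reached its stop: the force on it rose to 12–17 N with almost no further travel. The red key was not touched in any picture.

**Cover:** Its front edge measured about 10 mm to the safe's -x of its origin, which is fully open. The last pictures show it still open.

**Stamp:** It stands upright, about 2–3 mm from the mat's centre. That agrees with the picture only if the lowest visible edge is read as the foot; an earlier reading that took it for the base's top edge gave about 7 mm off.

**Problem on the way:** On my first try at the blue key, a gripper knuckle pushed sideways on the lamp bar with about 15 N, below the 40 N limit. I backed off and pressed lower on the key. It left the tool tilted by about a degree, which did no harm.

**Other objects:** The loose things look unmoved in the last top view, apart from the ink-pad tin, which the arm partly hides there; the side and wrist pictures show nothing wrong with it.

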